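Strip the picture frame and pile its boards

ROBOT

A 6-joint arm with a two-finger parallel gripper is mounted at the origin on the work surface. World frame = base frame: x ahead of the robot, y to its left, z up, the work surface at z = 0. Lengths are in mm, angles in degrees, forces in N, time in s.
With the tool pointing down it reaches from about 350 to 850 mm from the base axis. Payload 8.1 kg.
Tool frame: the origin (TCP) lies midway between the tips of the shut fingers; the grasp point (between the pads) lies 19 mm behind it; z points along the fingers, y is the line along which they close (so a half turn about z gives the same grasp; the last joint's range is limited). The gripper opens to 85 mm and grips with 20 to 120 N. Pads are 22 mm wide; open, the fingers measure 114 mm over their backs; the gripper's body (76 mm by 85 mm) begins 54 mm behind the grasp point. The pads swing forward as they close: fully open they stand 13 mm farther back than shut.
Start: joints at [-73.533, 7.471, 85.268, -0, 87.261, -4.893], TCP at [218.555, -558.783, 194.792] pointing down, gripper open.
Joint ranges: [-169.43, 169.43], [-51.17, 129.36], [1.28, 143.12], [-76.62, 256.62], [0, 156.53], [-152.29, 152.29]. Speed limits (degrees/s): [136.94, 136.94, 159.86, 180, 180, 180].

INTERFACE

Orientations are given as [roll, pitch, yaw] about the fixed x, y, z axes, in that order (R = Rz(yaw) Ry(pitch) Rx(roll)).
In Python, from bench import sense, snapshot, camera_params, hand_in, masks_of, pinpoint gives the robot as it stands.
- The arm moves only by the tool step_arm, never from a script. Its argument "targets" is a list of rows, each an object with "angular": the turn, a rotation vector about the tool's x, y, z scaled (see below), a list of three; "dp": the shift along the tool's x, y, z scaled (see below), a list of three; "fingers": the closure, from 0 (fully open) to 1 (shut). A call has exactly 8 rows; each row is the pose to reach, as a shift and turn from the pose commanded when the call began, along the tool's axes at that moment, turning the shorter way round; what a row does not reach only later rows make up. The controller multiplies each number of a shift by 0.2 m and each number of a turn by 180 degrees. A row lasts 1/8 s, in which the tool goes at most 62.5 mm and 10.7 degrees, less where a joint would pass 70% of its speed; a pose out of reach is approached as far as the arm can. A call with a number of a shift or a turn outside -1 to 1 is refused whole. A call with a gripper value outside its range is refused whole. The fingers move at their own pace and stop on an object; "newtons" is the grip in N (left out, the last holds). Time passes only in rows, so rows that repeat a pose let the fingers close, or fill a call up. It gives the time, the measured TCP pose, the force, the opening and the grip force at its end, in the units of the state.
- sense(): the state, without advancing time (a new reading comes with each control period).
- snapshot(name): name is "scene" or "side" or "wrist"; returns the picture (420x560x3 uint8, blue, green, red); there is no depth.
- camera_params(name): a dict with "vfov" (degrees; the focal length in pixels is half the picture's height over the tangent of half this angle, whatever the lens; pixels are square), "cx", "cy" (the principal point, pixels), "D" ([k1, k2, p1, p2, k3] as OpenCV has them; the pictures are not rectified), "R" (3x3) and "t" (3): a world point X has camera coordinates R X + t. Camera axes: x right, y down, z forward; pixel columns grow to the right and rows downward; lengths in mm; the calibration is good to about 2 mm. A picture is of the moment at which its call begins: read the wrist's pose just before it. camera_params takes no time and is no camera call; for the wrist camera it gives the pose at the moment of the call.
- hand_in(): hands the job in; it is judged then, once.
Trained networks look in the newest picture that a camera, given by its name, has taken for a name from the list of things; names that differ only in an ending like _2 or _b are one class to them, and where a whole thing is asked for, a point or a joint stands for the part that bears it (a point fixed in the world has none). Each returns a list of dicts, best first, with "conf" (0 to 1); they miss things now and then, are a little off and sometimes report something else, mostly with a low value. They report only what shows in the picture. A call takes as long as a camera call. They do not tell look-alikes from the thing itself.
- masks_of(camera, label): "pixels" (420x560 bool, what is visible of it) and "at" ([column, row] in pixels, amid what is visible of it).
- pinpoint(camera, label): "at" ([column, row] in pixels: a listed point, or the origin of a listed thing).
The state is a dict: "time": time; "joint_pos": joint angles; "qd": joint speeds; "joint_efforts": joint torques, N m; "tool_pos": TCP position; "tcp_rot": TCP orientation; "ft_force": force on the tool from outside, world axes, zero at the start; "wrist_torque": the same for the moment, N m; "finger_gap": finger opening in mm; "grip_force": force on a finger pad.
Only numpy, scipy, OpenCV 4.12 (cv2) and the standard library are available. Lean on these libraries where they do the work, as an engineer would, in place of code of your own. Each camera call takes 0.05 s, during which the arm holds its last target. There are 200 camera calls.

TASK

The picture frame is being packed for the move: turn its four turn buttons fully aside so that they lie along the rails, lift the freed backboard out of the frame, and make one pile in the middle of the cork mat, lined up with the mat: all the loose picture boards lying flat with their edges flush, and the backboard on top with its handle up. Leave the buttons aside, and leave the jar, the bowl and the toy car alone.

Things in the scene. Friction and masses are not known exactly. Their poses are not given: they have to be found in the camera images.
- frame: oak picture frame lying face down, fixed to the table, 210 x 154 mm, 30 mm high. Origin: centre of its underside; x along its length, y across, z up. In its middle a recess for the backboard, 114 x 58 mm (x, y), 10 mm deep, its floor 20 mm above the table; the rails around it are 48 mm wide.
- backboard: plywood backboard, 110 x 54 x 10 mm (x, y, z), with a dark block handle standing mid-top: 16 mm in x, 44 mm in y, its top 44 mm above the board's underside. Origin: centre of the underside; z up. Starts in the frame's recess, flush with the rails, held by the four turn buttons. About 120 g.
- mat: thin cork mat, fixed to the table, 150 x 90 mm (x, y) and 4 mm thick. Origin: centre of its underside; z up.
- board1: rigid picture board, pine with the same pale print on both faces (either face may lie up), 110 x 54 x 14 mm (x, y, z), about 90 g, starts flat on the table. Origin: the board's very centre, 7 mm from either face; z across its thickness. All boards are alike; 2 to 4 of the four are present (None if absent).
- board2: rigid picture board, pine with the same pale print on both faces (either face may lie up), 110 x 54 x 14 mm (x, y, z), about 90 g, starts flat on the table. Origin: the board's very centre, 7 mm from either face; z across its thickness. All boards are alike; 2 to 4 of the four are present (None if absent).
- board3: rigid picture board, pine with the same pale print on both faces (either face may lie up), 110 x 54 x 14 mm (x, y, z), about 90 g, starts flat on the table. Origin: the board's very centre, 7 mm from either face; z across its thickness. All boards are alike; 2 to 4 of the four are present (None if absent).
- board4: rigid picture board, pine with the same pale print on both faces (either face may lie up), 110 x 54 x 14 mm (x, y, z), about 90 g, starts flat on the table. Origin: the board's very centre, 7 mm from either face; z across its thickness. All boards are alike; 2 to 4 of the four are present (None if absent).
- button1 (a joint): angle of turn button 1, at the frame's +x end (pivot x +76 mm, y 0 in the frame). 0: square across the rail, one end over the backboard, holding it; turns either way to +-1.65 rad; at +-1.57 it lies along the rail, clear of the backboard. Grows counter-clockwise seen from above. Light friction (0.05 N m), stays where it is left.
- button1_top (a point): top of turn button 1 on its pivot, 46 mm above the table; turns with it: x along the bar, y across it, z up. The button is a straight brass bar 60 mm long, 14 mm wide, 14 mm high, pivoted at its middle about a vertical axis, 2 mm clear above the rail.
- button2 (a joint): angle of turn button 2, on its +y side (pivot x +34, y +48 mm). 0: square across the rail, one end over the backboard, holding it; turns either way to +-1.65 rad; at +-1.57 it lies along the rail, clear of the backboard. Grows counter-clockwise seen from above. Light friction (0.05 N m), stays where it is left.
- button2_top (a point): top of turn button 2 on its pivot, 46 mm above the table; turns with it: x along the bar, y across it, z up. The button is a straight brass bar 60 mm long, 14 mm wide, 14 mm high, pivoted at its middle about a vertical axis, 2 mm clear above the rail.
- button3 (a joint): angle of turn button 3, at its -x end (pivot x -76 mm, y 0). 0: square across the rail, one end over the backboard, holding it; turns either way to +-1.65 rad; at +-1.57 it lies along the rail, clear of the backboard. Grows counter-clockwise seen from above. Light friction (0.05 N m), stays where it is left.
- button3_top (a point): top of turn button 3 on its pivot, 46 mm above the table; turns with it: x along the bar, y across it, z up. The button is a straight brass bar 60 mm long, 14 mm wide, 14 mm high, pivoted at its middle about a vertical axis, 2 mm clear above the rail.
- button4 (a joint): angle of turn button 4, on its -y side (pivot x -34, y -48 mm). 0: square across the rail, one end over the backboard, holding it; turns either way to +-1.65 rad; at +-1.57 it lies along the rail, clear of the backboard. Grows counter-clockwise seen from above. Light friction (0.05 N m), stays where it is left.
- button4_top (a point): top of turn button 4 on its pivot, 46 mm above the table; turns with it: x along the bar, y across it, z up. The button is a straight brass bar 60 mm long, 14 mm wide, 14 mm high, pivoted at its middle about a vertical axis, 2 mm clear above the rail.
- jar: empty glass jar with a twist cap, 76 mm diameter, 110 mm tall; a bystander beyond the work, not to be disturbed. Origin: centre of its underside, z up.
- bowl: stoneware bowl, 110 mm diameter, 55 mm tall; a bystander beyond the work, not to be disturbed. Origin: centre of its underside, z up.
- car: yellow plastic toy car, 85 x 44 mm, 48 mm tall; a bystander beyond the work, not to be disturbed. Origin: centre of its underside, z up.
Mind the look-alikes: they are no part of the job. What is shaped like the board4 but red is not meant.

How it is judged (in metres and radians):
On the way, in this order (a step that is already met when the one before it is completed fails the run):
1. all four turn buttons stand aside (more than 1.2 rad either way) while the backboard is still in the frame ((value of joint button1 above 1.2 rad or value of joint button1 below -1.2 rad) and (value of joint button2 above 1.2 rad or value of joint button2 below -1.2 rad) and (value of joint button3 above 1.2 rad or value of joint button3 below -1.2 rad) and (value of joint button4 above 1.2 rad or value of joint button4 below -1.2 rad) and z of backboard in the frame of frame below 0.035 m), for 0.2 s.
2. the backboard has been lifted clear of the frame's rails, roughly level (z of backboard in the frame of frame above 0.04 m and angle between backboard's own z axis and vertical below 0.4 rad), for 0.1 s.
At the end, for the whole second after the job is handed in: Boards and backboard at rest, flat (0.06 rad), centres within 18 mm of the mat's; backboard on top, handle up, within 0.15 rad of the mat's length; each board within 10 mm and 0.12 rad of the backboard; all four buttons over 1.2 rad aside (horizontal distance between each of board1, board2, board3, board4, backboard and mat below 0.018 m and horizontal distance between each of board1, board2, board3, board4 and backboard below 0.01 m and angle between the x axis of each of board1, board2, board3, board4 and the x axis of backboard, either way round below 0.12 rad and angle between the z axis of each of board1, board2, board3, board4 and the z axis of mat, either way round below 0.06 rad and z of each of board1, board2, board3, board4 in the frame of backboard below -0.003 m and linear speed of each of board1, board2, board3, board4, backboard below 0.02 m/s and angle between the x axis of backboard and the x axis of mat, either way round below 0.15 rad and angle between backboard's own z axis and vertical below 0.06 rad and (value of joint button1 above 1.2 rad or value of joint button1 below -1.2 rad) and (value of joint button2 above 1.2 rad or value of joint button2 below -1.2 rad) and (value of joint button3 above 1.2 rad or value of joint button3 below -1.2 rad) and (value of joint button4 above 1.2 rad or value of joint button4 below -1.2 rad)); the robot touches nothing.
It fails at once if jar pushed more than 40 mm or tipped over (distance of jar from where it was at the start of the episode above 0.04 m or angle between jar's own z axis and vertical above 0.5 rad).
It fails at once if bowl pushed more than 40 mm or tipped over (distance of bowl from where it was at the start of the episode above 0.04 m or angle between bowl's own z axis and vertical above 0.5 rad).
It fails at once if car pushed more than 40 mm or tipped over (distance of car from where it was at the start of the episode above 0.04 m or angle between car's own z axis and vertical above 0.5 rad).
Of board1, board2, board3, board4 only 2 to 4 are there at a start; the rules pass over those that are not, and their reading is None.
At some moment in a run one of board1, board2, board3, board4 may be knocked a few centimetres aside while the robot is not near it.
Once in a run the grip may slacken for a moment while it holds something.
It also fails if it takes over 210 s, if anything falls off the work surface, if the arm or the gripper's body presses on something with over 40 N, if the wrist force passes 120 N, or if a joint passes its speed limit or range.

## Working session

There is one attempt and no reset: what is moved stays moved. The work goes in short steps, Python scripts to look and compute and a tool call to move; the robot and the scene stay as the last step left them, time stands still between calls to the robot, and variables do not carry over. Pictures are saved under pics/ and viewed, at most 14 in all, crops included, and the job is handed in when it is done.

Besides the shell and the picture viewer there is one more tool, called after "Request:" as a command line: name --argument value ..., lists and objects as JSON in quotes. step_arm: Moves the arm, as the interface text tells. Its arguments: {"type":"object","properties":{"targets":{"type":"array","items":{"type":"object","properties":{"angular":{"type":"array","items":{"type":"number","minimum":-1,"maximum":1}},"dp":{"type":"array","items":{"type":"number","minimum":-1,"maximum":1}},"fingers":{"type":"number"}}}},"newtons":{"type":"number"}},"required":["targets"]}

```bash
mkdir -p pics; ls
python3 - <<'E'
from bench import *
import cv2
for c in("scene","side"):
    cv2.imwrite(f"pics/{c}0.png",snapshot(c))
    p=camera_params(c);print(c,p)
print(sense())
E
```

```text
pics
scene {'vfov': 45.800033278829105, 'cx': 282.5879244767315, 'cy': 202.04213514847132, 'D': array([-0.01989723,  0.        ,  0.        ,  0.        ,  0.        ]), 'R': array([[ 0.51385307,  0.85784663,  0.00736071],
       [ 0.66457086, -0.39262511, -0.63576025],
       [-0.54249479,  0.33157906, -0.77185149]]), 't': array([-290.75561782, -329.08992159, 1624.01967383])}
side {'vfov': 49.876284048238226, 'cx': 279.12230540919774, 'cy': 205.77990448107653, 'D': array([0.00575808, 0.        , 0.        , 0.        , 0.        ]), 'R': array([[-0.88634788, -0.46288865, -0.01102456],
       [-0.29555118,  0.58393462, -0.75608852],
       [ 0.35642241, -0.66689914, -0.6543765 ]]), 't': array([470.64578135, 219.42124234, 915.11645678])}
{'time': 0.1, 'joint_pos': array([-7.35351195e+01,  7.51113743e+00,  8.53244694e+01, -9.82749278e-05,
        8.72608166e+01, -4.89466418e+00]), 'qd': array([ 0.04861312, -0.08649778, -0.11078791, -0.10527561,  0.04739074,
        0.00480087]), 'joint_efforts': array([ 1.06098661e-06, -5.70952427e+01, -5.01941872e+01, -1.93915671e-04,
        8.03346746e-03,  6.42308623e-05]), 'tool_pos': array([ 218.37637995, -558.24576438,  193.83195761]), 'tcp_rot': array([-1.79903920e+02, -8.12944980e-03,  2.13595427e+01]), 'ft_force': array([0.52559777, 0.36013162, 0.18929019]), 'wrist_torque': array([-0.04796118, -0.01052433, -0.0154701 ]), 'grip_force': 0.0, 'finger_gap': 85.28078206585724}
```

View pics/scene0.png

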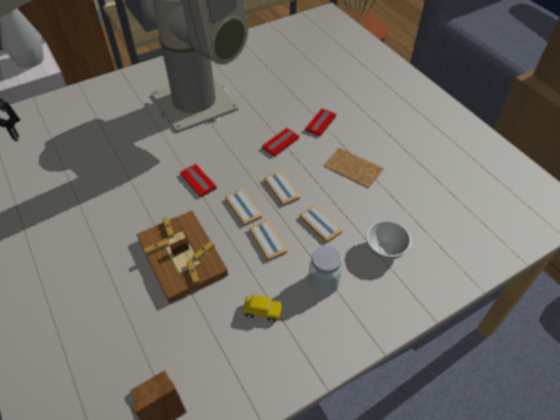

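View pics/side0.png

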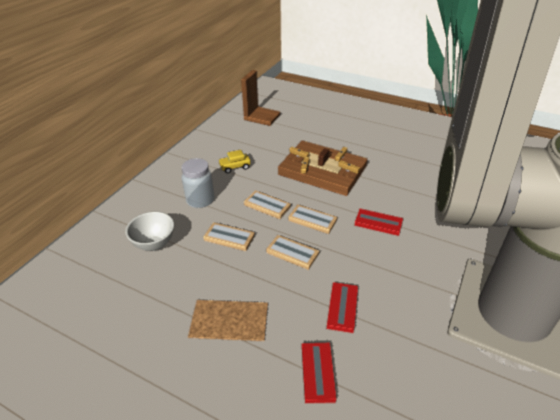

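Scene view: the frame is at (182,255) and the cork mat at (353,167). Four pine boards lie at (243,207), (282,188), (268,240) and (320,223). The red look-alikes at (198,180), (281,142) and (321,122) are not meant. The jar is at (325,270), the bowl at (388,240) and the car at (262,307).

```bash
cat > h.py <<'E'
import numpy as np, cv2, itertools
from bench import *
from scipy.optimize import minimize
def cam(c):
    p=camera_params(c); f=210/np.tan(np.radians(p['vfov'])/2)
    return dict(K=np.array([[f,0,p['cx']],[0,f,p['cy']],[0,0,1.]]),D=p['D'],R=p['R'],t=np.array(p['t'],float))
def ray(C,px,z):
    u=cv2.undistortPoints(np.float64(px).reshape(-1,1,2),C['K'],C['D']).reshape(-1,2)
    d=np.c_[u,np.ones(len(u))]@C['R']; o=-C['R'].T@C['t']
    return o+d*((z-o[2])/d[:,2])[:,None]
def proj(C,X):
    return cv2.projectPoints(np.float64(X),cv2.Rodrigues(C['R'])[0],C['t'],C['K'],C['D'])[0].reshape(-1,2)
def box(x,y,yaw,L,W,z0,z1):
    c,s=np.cos(yaw),np.sin(yaw)
    return np.array([[x+c*a-s*b,y+s*a+c*b,z] for a in(-L/2,L/2) for b in(-W/2,W/2) for z in(z0,z1)])
def fit(obs,L,W,z0,z1):
    """obs: list of (C,mask). returns x,y,yaw deg,IoU"""
    C,m=obs[0]; S=4
    pts=np.argwhere(m)[:,::-1]; P=ray(C,pts,(z0+z1)/2)[:,:2]
    (x,y),(w,h),a=cv2.minAreaRect(P.astype(np.float32)); a=np.radians(a if w>h else a+90)
    ms=[(c,cv2.resize(k.astype(np.uint8),None,fx=S,fy=S,interpolation=cv2.INTER_LINEAR)) for c,k in obs]
    def cost(v):
        t=0
        for c,k in ms:
            q=(proj(c,box(v[0],v[1],v[2]/50,L,W,z0,z1))+.5)*S
            im=np.zeros_like(k); cv2.fillConvexPoly(im,cv2.convexHull(np.int32(q*16)),1,shift=4)
            t+=1-(im&k).sum()/max(1,(im|k).sum())
        return t/len(ms)
    best=min((minimize(cost,[x,y,b*50],method='Nelder-Mead',options=dict(initial_simplex=np.array([[x,y,b*50],[x+6,y,b*50],[x,y+6,b*50],[x,y,b*50+6]]))) for b in(a,a+.2,a-.2)),key=lambda r:r.fun)
    x,y,b=best.x; d=np.degrees(b/50); d=(d+90)%180-90
    return np.round([x,y,d,1-best.fun],2)
def isred(img,m):
    b,g,r=img[m].mean(0); return r>1.8*g+20
def boards(cams=("scene","side")):
    got={}
    for c in cams:
        im=snapshot(c); C=cam(c)
        for d in masks_of(c,"board1"):
            if d['conf']<.3 or d['pixels'].sum()<60 or isred(im,d['pixels']): continue
            got.setdefault(c,[]).append((C,d['pixels'],ray(C,[d['at']],7)[0,:2],d['conf']))
    out=[]
    base=[o for o in got[cams[0]]]
    for o in base:
        obs=[(o[0],o[1])]
        for c in cams[1:]:
            k=[q for q in got.get(c,[]) if np.linalg.norm(q[2]-o[2])<30]
            if k: obs.append((k[0][0],k[0][1]))
        out.append((*fit(obs,110,54,0,14),len(obs),o[3]))
    return out
E
python3 - <<'E'
from h import *
for b in boards(): print("board",b)
o={}
for c in("scene","side"):
    C=cam(c)
    for l in("mat","frame","backboard","jar","bowl","car"):
        d=masks_of(c,l)
        for k in d[:2]: print(c,l,k['conf'],k['pixels'].sum(),ray(C,[k['at']],15)[0].round())
        if d:o.setdefault(l,[]).append((C,d[0]['pixels']))
    for i in range(1,5):
        for k in pinpoint(c,f"button{i}_top")[:2]: print(c,i,k['conf'],ray(C,[k['at']],46)[0].round())
    for k in pinpoint(c,"frame")[:2]: print(c,"framept",k['conf'],ray(C,[k['at']],0)[0].round())
print("mat",fit(o['mat'],150,90,0,4),"frame",fit(o['frame'],210,154,0,30))
for c in("scene","side"):
    C=cam(c)
E
```

```text
board (np.float64(604.27), np.float64(-70.51), np.float64(-3.74), np.float64(0.95), 2, 0.91)
board (np.float64(628.41), np.float64(74.66), np.float64(7.07), np.float64(0.92), 2, 0.77)
board (np.float64(470.84), np.float64(49.64), np.float64(-1.71), np.float64(0.92), 2, 0.71)
board (np.float64(477.19), np.float64(-72.98), np.float64(1.78), np.float64(0.94), 2, 0.63)
scene mat 0.88 1176 [515. 272.  15.]
scene frame 0.98 4333 [ 569. -273.   15.]
scene backboard 0.97 761 [ 533. -279.   15.]
scene jar 0.75 1400 [757.  -6.  15.]
scene car 0.71 750 [ 774. -176.   15.]
scene car 0.61 691 [470.  52.  15.]
scene 1 0.61 [ 617. -285.   46.]
scene 2 0.47 [ 582. -226.   46.]
scene 3 0.72 [505. -84.  46.]
scene 3 0.45 [ 457. -285.   46.]
scene 4 0.69 [ 501. -319.   46.]
scene 4 0.36 [538. 242.  46.]
scene framept 0.55 [ 535. -277.    0.]
side mat 0.98 2799 [492. 283.  15.]
side frame 0.89 2649 [ 536. -273.   15.]
side backboard 0.67 429 [ 541. -293.   15.]
side jar 0.7 1303 [811. -54.  15.]
side bowl 0.7 769 [590. -57.  15.]
side bowl 0.69 1560 [808. 143.  15.]
side car 0.8 467 [ 784. -193.   15.]
side car 0.47 132 [ 473. -310.   15.]
side 1 0.71 [ 605. -283.   46.]
side 2 0.62 [ 567. -230.   46.]
side 2 0.54 [ 730. -129.   46.]
side 3 0.63 [ 462. -277.   46.]
side framept 0.86 [ 535. -260.    0.]
mat [503.94 271.86  24.32   0.94] frame [ 5.3772e+02 -2.7778e+02 -5.2000e-01  8.2000e-01]
```

```bash
cat >> h.py <<'E'
import json,os
def R2(yaw):
    y=np.radians(yaw); return np.array([[np.cos(y),np.sin(y),0],[np.sin(y),-np.cos(y),0],[0,0,-1.]])
def plan(wps,save=True):
    """wps: (x,y,z,yaw,fingers,nrows); prints rows per call, remembers the commanded pose"""
    cur=json.load(open('cmd.json')) if os.path.exists('cmd.json') else [218.555,-558.783,194.792,21.36]
    rows=[w[:5] for w in wps for _ in range(w[5])]
    while len(rows)%8: rows.append(rows[-1])
    for i in range(0,len(rows),8):
        last=None
        print("call",i//8+1)
        prev=cur
        for w in rows[i:i+8]:
            d=np.round(R2(cur[3]).T@(np.array(w[:3])-cur[:3])/200,3)+0.; dy=(w[3]-cur[3]+180)%360-180
            if np.abs(d).max()>1: print("TOO FAR")
            print("  ",list(map(float,d)),[0,0,float(np.round(-dy/180,3))],w[4]); 
        cur=[*(np.array(cur[:3])+R2(cur[3])@d*200),cur[3]+float(np.round(dy/180,3))*180]
    if save: json.dump([float(v) for v in cur],open('cmd.json','w'))
    print("end",np.round(cur,1))
E
python3 - <<'E'
from h import *
plan([(378,-418,250,0,0,8),(537,-278,330,0,0,8)])
C=cam("wrist");print(C, -C['R'].T@C['t'])
E
```

```text
call 1
   [0.999, -0.365, -0.276] [0, 0, 0.119] 0
   [0.999, -0.365, -0.276] [0, 0, 0.119] 0
   [0.999, -0.365, -0.276] [0, 0, 0.119] 0
   [0.999, -0.365, -0.276] [0, 0, 0.119] 0
   [0.999, -0.365, -0.276] [0, 0, 0.119] 0
   [0.999, -0.365, -0.276] [0, 0, 0.119] 0
   [0.999, -0.365, -0.276] [0, 0, 0.119] 0
   [0.999, -0.365, -0.276] [0, 0, 0.119] 0
call 2
   [0.794, -0.701, -0.4] [0, 0, -0.0] 0
   [0.794, -0.701, -0.4] [0, 0, -0.0] 0
   [0.794, -0.701, -0.4] [0, 0, -0.0] 0
   [0.794, -0.701, -0.4] [0, 0, -0.0] 0
   [0.794, -0.701, -0.4] [0, 0, -0.0] 0
   [0.794, -0.701, -0.4] [0, 0, -0.0] 0
   [0.794, -0.701, -0.4] [0, 0, -0.0] 0
   [0.794, -0.701, -0.4] [0, 0, -0.0] 0
end [ 5.37e+02 -2.78e+02  3.30e+02 -1.00e-01]
{'K': array([[330.52304673,   0.        , 280.97845543],
       [  0.        , 330.52304673, 215.05807587],
       [  0.        ,   0.        ,   1.        ]]), 'D': array([0.01932582, 0.        , 0.        , 0.        , 0.        ]), 'R': array([[ 0.36338765, -0.93163725,  0.00120658],
       [-0.89110683, -0.34720021,  0.29219965],
       [-0.27180515, -0.10725693, -0.95635658]]), 't': array([-600.89274272,  -36.68572371,  379.24124749])} [ 288.74582411 -531.87509953  374.13444367]
```

Request:
step_arm --targets '[{"dp": [0.999,-0.365,-0.276],"angular": [0,0,0.119],"fingers": 0},{"dp": [0.999,-0.365,-0.276],"angular": [0,0,0.119],"fingers": 0},{"dp": [0.999,-0.365,-0.276],"angular": [0,0,0.119],"fingers": 0},{"dp": [0.999,-0.365,-0.276],"angular": [0,0,0.119],"fingers": 0},{"dp": [0.999,-0.365,-0.276],"angular": [0,0,0.119],"fingers": 0},{"dp": [0.999,-0.365,-0.276],"angular": [0,0,0.119],"fingers": 0},{"dp": [0.999,-0.365,-0.276],"angular": [0,0,0.119],"fingers": 0},{"dp": [0.999,-0.365,-0.276],"angular": [0,0,0.119],"fingers": 0}]'

```text
time: 2.4
tool_pos: [377.1, -418.6, 249.5]
tcp_rot: [-180.0, 0.0, -0.2]
ft_force: [0.2, 0.2, -0.5]
finger_gap: 85.1
grip_force: 0.0
```

Request:
step_arm --targets '[{"dp": [0.794,-0.701,-0.4],"angular": [0,0,0],"fingers": 0},{"dp": [0.794,-0.701,-0.4],"angular": [0,0,0],"fingers": 0},{"dp": [0.794,-0.701,-0.4],"angular": [0,0,0],"fingers": 0},{"dp": [0.794,-0.701,-0.4],"angular": [0,0,0],"fingers": 0},{"dp": [0.794,-0.701,-0.4],"angular": [0,0,0],"fingers": 0},{"dp": [0.794,-0.701,-0.4],"angular": [0,0,0],"fingers": 0},{"dp": [0.794,-0.701,-0.4],"angular": [0,0,0],"fingers": 0},{"dp": [0.794,-0.701,-0.4],"angular": [0,0,0],"fingers": 0}]'

```text
time: 3.4
tool_pos: [536.1, -278.8, 329.6]
tcp_rot: [-180.0, 0.0, -0.2]
ft_force: [-0.0, -0.3, 0.3]
finger_gap: 85.5
grip_force: 0.0
```

Run:
```python
from h import *
s=sense();print(s['tool_pos'],s['tcp_rot'],s['ft_force'])
C=cam("wrist");im=snapshot("wrist");cv2.imwrite("pics/w1.png",im)
for i in range(1,5):
    for k in pinpoint("wrist",f"button{i}_top")[:3]: print(i,round(k['conf'],2),np.round(k['at']),ray(C,[k['at']],46)[0].round(1))
d=masks_of("wrist","frame")
for k in d[:2]: print(k['conf'],fit([(C,k['pixels'])],210,154,0,30))
for k in masks_of("wrist","button1")[:6]:
    P=ray(C,np.argwhere(k['pixels'])[:,::-1],46)[:,:2]; print(round(k['conf'],2),k['at'],cv2.minAreaRect(P.astype(np.float32)))
for k in masks_of("wrist","backboard")[:1]: print(k['conf'],k['at'],ray(C,[k['at']],30))
```

```text
[ 536.1350435  -278.84801847  329.56966656] [-1.79984167e+02  3.90269308e-02 -1.56099737e-01] [-0.02238913 -0.31668072  0.32371838]
1 0.59 [280. 112.] [ 614.  -277.8   46. ]
2 0.94 [248. 146.] [ 568.8 -234.5   46. ]
3 0.79 [282. 215.] [ 470.4 -280.7   46. ]
4 0.84 [313. 193.] [ 502.5 -325.4   46. ]
0.55 [ 5.3906e+02 -2.7869e+02 -3.2000e-01  8.2000e-01]
0.89 [246.3, 142.6] ((574.99560546875, -230.75128173828125), (16.814132690429688, 60.70516586303711), 17.80231475830078)
0.85 [315.7, 192.5] ((504.3921203613281, -326.6524658203125), (60.218772888183594, 14.67310619354248), 89.7593765258789)
0.84 [278.6, 110.5] ((614.6384887695312, -278.9399108886719), (15.071344375610352, 59.57925796508789), 82.07568359375)
0.72 [283.3, 216.2] ((464.86810302734375, -277.585205078125), (16.036296844482422, 62.85545349121094), 81.70938110351562)
0.6 [69.1, 205.5] ((482.4926452636719, 26.001131057739258), (58.72591781616211, 105.23941040039062), 87.93263244628906)
0.86 [280.1, 163.3] [[ 543.37067144 -278.22757186   30.        ]]
```

View pics/w1.png

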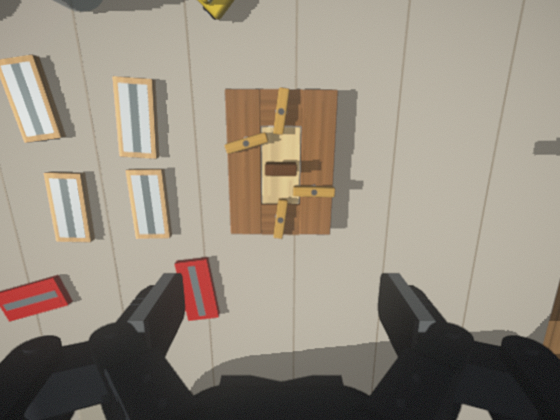

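Wrist view: the frame is centred near (281,165). The buttons are at (281,111), (246,143), (281,218) and (314,192). The backboard handle is at (281,169). The four pine boards are on the left, and the red ones at (197,290) and (35,298) are look-alikes.

The four pivots agree with the frame at about (539.7, -278.5), yaw -0.4°. The plan is to grip each bar across its pivot and twist it.

Run:
```python
from h import *
x,y=464.3,-277.2
plan([(x,y,140,-8,.5,6),(x,y,90,-8,.5,2), (x,y,35,-8,.5,4),(x,y,35,-8,1,4), (x,y,35,40,1,5),(x,y,35,89,1,6),(x,y,35,89,.5,2),(x,y,75,89,.5,3)])
```

```text
call 1
   [-0.363, -0.004, 0.95] [0, 0, 0.044] 0.5
   [-0.363, -0.004, 0.95] [0, 0, 0.044] 0.5
   [-0.363, -0.004, 0.95] [0, 0, 0.044] 0.5
   [-0.363, -0.004, 0.95] [0, 0, 0.044] 0.5
   [-0.363, -0.004, 0.95] [0, 0, 0.044] 0.5
   [-0.363, -0.004, 0.95] [0, 0, 0.044] 0.5
TOO FAR
   [-0.363, -0.004, 1.2] [0, 0, 0.044] 0.5
TOO FAR
   [-0.363, -0.004, 1.2] [0, 0, 0.044] 0.5
call 2
   [0.0, 0.0, 0.275] [0, 0, 0.0] 0.5
   [0.0, 0.0, 0.275] [0, 0, 0.0] 0.5
   [0.0, 0.0, 0.275] [0, 0, 0.0] 0.5
   [0.0, 0.0, 0.275] [0, 0, 0.0] 0.5
   [0.0, 0.0, 0.275] [0, 0, 0.0] 1
   [0.0, 0.0, 0.275] [0, 0, 0.0] 1
   [0.0, 0.0, 0.275] [0, 0, 0.0] 1
   [0.0, 0.0, 0.275] [0, 0, 0.0] 1
call 3
   [0.0, 0.0, 0.0] [0, 0, -0.267] 1
   [0.0, 0.0, 0.0] [0, 0, -0.267] 1
   [0.0, 0.0, 0.0] [0, 0, -0.267] 1
   [0.0, 0.0, 0.0] [0, 0, -0.267] 1
   [0.0, 0.0, 0.0] [0, 0, -0.267] 1
   [0.0, 0.0, 0.0] [0, 0, -0.539] 1
   [0.0, 0.0, 0.0] [0, 0, -0.539] 1
   [0.0, 0.0, 0.0] [0, 0, -0.539] 1
call 4
   [0.0, 0.0, 0.0] [0, 0, 0.0] 1
   [0.0, 0.0, 0.0] [0, 0, 0.0] 1
   [0.0, 0.0, 0.0] [0, 0, 0.0] 1
   [0.0, 0.0, 0.0] [0, 0, 0.0] 0.5
   [0.0, 0.0, 0.0] [0, 0, 0.0] 0.5
   [0.0, 0.0, -0.2] [0, 0, 0.0] 0.5
   [0.0, 0.0, -0.2] [0, 0, 0.0] 0.5
   [0.0, 0.0, -0.2] [0, 0, 0.0] 0.5
end [ 464.4 -277.1   75.    89. ]
```

```bash
python3 - <<'E'
s=open('h.py').read()
i=s.index("def plan(")
s=s[:i]+'''def plan(wps,save=True):
    """wps: (x,y,z,yaw,fingers,nrows); prints rows per call (run length), remembers the commanded pose"""
    cur=json.load(open('cmd.json')) if os.path.exists('cmd.json') else [218.555,-558.783,194.792,21.36]
    rows=[w[:5] for w in wps for _ in range(w[5])]
    while len(rows)%8: rows.append(rows[-1])
    for i in range(0,len(rows),8):
        out=[]; p=np.array(cur,float)
        for w in rows[i:i+8]:
            d=np.round(R2(cur[3]).T@(np.array(w[:3])-cur[:3])/200,3)+0.; a=float(np.round(-((w[3]-cur[3]+180)%360-180)/180,3))+0.
            if np.abs(d).max()>1: print("TOO FAR")
            s=(list(map(float,d)),[0,0,a],w[4])
            if out and out[-1][1]==s: out[-1][0]+=1
            else: out.append([1,s])
            g=np.array([*(np.array(cur[:3])+R2(cur[3])@d*200),cur[3]-a*180]); q=g-p
            f=min(1,55/max(1e-9,np.linalg.norm(q[:3])),10/max(1e-9,abs(q[3]))); p=p+q*f
        if f<1: print("SHORT",np.round(g-p,1))
        print("call",i//8+1,*[f"{n}x {s[0]} {s[1]} f{s[2]}" for n,s in out],sep="\\n  ")
        cur=g
    if save: json.dump([float(v) for v in cur],open('cmd.json','w'))
    print("end",np.round(cur,1))
'''
open('h.py','w').write(s)
E
rm cmd.json
python3 - <<'E'
from h import *
json.dump([537.0,-278,330,-0.06],open('cmd.json','w'))
x,y=464.3,-277.2
plan([(x,y,140,-8,.5,8),(x,y,90,-8,.5,2),(x,y,35,-8,.5,2),(x,y,35,-8,1,4), (x,y,35,70,1,8),(x,y,35,89,1,3),(x,y,35,89,.5,2),(x,y,75,89,.5,3)])
E
```

```text
call
  1
  8x [-0.364, -0.004, 0.95] [0, 0, 0.044] f0.5
call
  2
  2x [0.001, 0.0, 0.25] [0, 0, 0.0] f0.5
  2x [0.001, 0.0, 0.525] [0, 0, 0.0] f0.5
  4x [0.001, 0.0, 0.525] [0, 0, 0.0] f1
call
  3
  8x [0.0, 0.0, 0.0] [0, 0, -0.433] f1
call
  4
  3x [0.0, 0.0, 0.0] [0, 0, -0.106] f1
  2x [0.0, 0.0, 0.0] [0, 0, -0.106] f0.5
  3x [0.0, 0.0, -0.2] [0, 0, -0.106] f0.5
end [ 464.4 -277.2   75.    89. ]
```

Request:
step_arm --targets '[{"dp": [-0.364,-0.004,0.95],"angular": [0,0,0.044],"fingers": 0.5},{"dp": [-0.364,-0.004,0.95],"angular": [0,0,0.044],"fingers": 0.5},{"dp": [-0.364,-0.004,0.95],"angular": [0,0,0.044],"fingers": 0.5},{"dp": [-0.364,-0.004,0.95],"angular": [0,0,0.044],"fingers": 0.5},{"dp": [-0.364,-0.004,0.95],"angular": [0,0,0.044],"fingers": 0.5},{"dp": [-0.364,-0.004,0.95],"angular": [0,0,0.044],"fingers": 0.5},{"dp": [-0.364,-0.004,0.95],"angular": [0,0,0.044],"fingers": 0.5},{"dp": [-0.364,-0.004,0.95],"angular": [0,0,0.044],"fingers": 0.5}]' --newtons 25

```text
time: 4.8
tool_pos: [465.3, -277.6, 141.5]
tcp_rot: [179.9, -0.1, -8.0]
ft_force: [-0.5, -0.5, -1.0]
finger_gap: 42.7
grip_force: 0.0
```

Request:
step_arm --targets '[{"dp": [0.001,0,0.25],"angular": [0,0,0],"fingers": 0.5},{"dp": [0.001,0,0.25],"angular": [0,0,0],"fingers": 0.5},{"dp": [0.001,0,0.525],"angular": [0,0,0],"fingers": 0.5},{"dp": [0.001,0,0.525],"angular": [0,0,0],"fingers": 0.5},{"dp": [0.001,0,0.525],"angular": [0,0,0],"fingers": 1},{"dp": [0.001,0,0.525],"angular": [0,0,0],"fingers": 1},{"dp": [0.001,0,0.525],"angular": [0,0,0],"fingers": 1},{"dp": [0.001,0,0.525],"angular": [0,0,0],"fingers": 1}]'

```text
time: 5.8
tool_pos: [464.9, -277.5, 35.9]
tcp_rot: [180.0, -0.1, -8.0]
ft_force: [-0.2, -0.0, -0.3]
finger_gap: 0.1
grip_force: 0.0
```

Run:
```python
from h import *
im=snapshot("wrist");C=cam("wrist")
s=sense();print(s['tool_pos'],s['tcp_rot'],s['finger_gap'])
print(proj(C,[[464,-277.5,46],[464,-277.5,36]]))
cv2.imwrite("pics/w2.png",im)
```

```text
[ 464.6694107 -277.3359743   35.5995382] [ 1.79979641e+02 -3.94878296e-02 -7.97989616e+00] -0.4098865644344006
[[281.03149925 257.16234095]
 [281.00142333 250.09999284]]
```

View pics/w2.png

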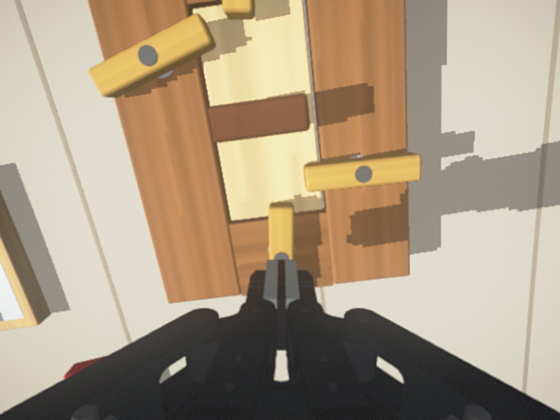

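Run:
```python
from h import *
C=cam("wrist");s=sense()
im=cv2.imread("pics/w2.png")
T=s['tool_pos'];R=R2(s['tcp_rot'][2])
for tx in(-11,0,11):
    print(tx,[list(proj(C,[T+R@np.array([tx,0,-b])])[0].round()) for b in(0,10,20,40,60)])
cv2.imwrite("pics/w2c.png",cv2.resize(im[190:340,200:380],None,fx=4,fy=4,interpolation=cv2.INTER_CUBIC))
```

```text
-11 [[np.float64(281.0), np.float64(266.0)], [np.float64(281.0), np.float64(274.0)], [np.float64(281.0), np.float64(282.0)], [np.float64(281.0), np.float64(303.0)], [np.float64(281.0), np.float64(329.0)]]
0 [[np.float64(281.0), np.float64(249.0)], [np.float64(281.0), np.float64(256.0)], [np.float64(281.0), np.float64(264.0)], [np.float64(281.0), np.float64(282.0)], [np.float64(281.0), np.float64(306.0)]]
11 [[np.float64(281.0), np.float64(231.0)], [np.float64(281.0), np.float64(237.0)], [np.float64(281.0), np.float64(244.0)], [np.float64(281.0), np.float64(260.0)], [np.float64(281.0), np.float64(281.0)]]
```

View pics/w2c.png

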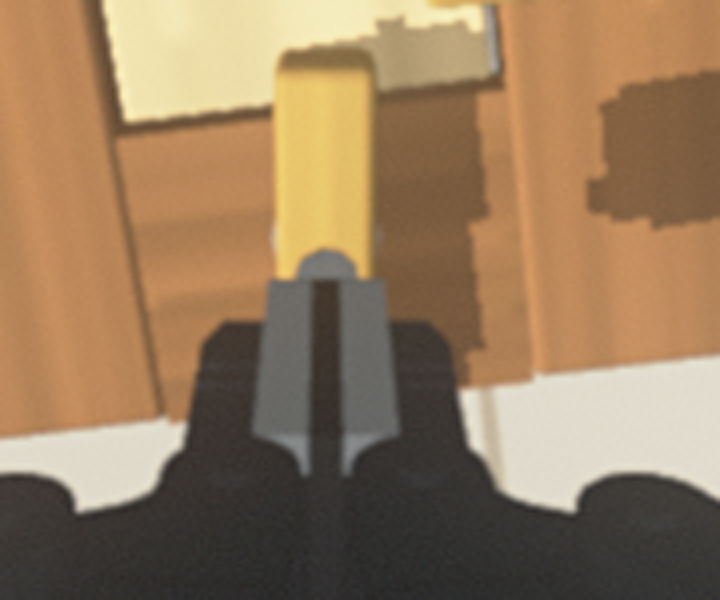

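Fingers are shut, but the bar is still intact beneath them: the pivot dot shows at (281,255) and the grey pads end at row 260. They closed above the bar, so the true tip height differs from what I assumed. I'll feel for it gently.

Request:
step_arm --targets '[{"dp": [0,0,0.005],"angular": [0,0,0],"fingers": 1},{"dp": [0,0,0.01],"angular": [0,0,0],"fingers": 1},{"dp": [0,0,0.015],"angular": [0,0,0],"fingers": 1},{"dp": [0,0,0.02],"angular": [0,0,0],"fingers": 1},{"dp": [0,0,0.02],"angular": [0,0,0],"fingers": 1},{"dp": [0,0,0.02],"angular": [0,0,0],"fingers": 1},{"dp": [0,0,0.02],"angular": [0,0,0],"fingers": 1},{"dp": [0,0,0.02],"angular": [0,0,0],"fingers": 1}]'

```text
time: 6.85
tool_pos: [464.4, -277.1, 31.0]
tcp_rot: [-180.0, -0.0, -8.0]
ft_force: [0.5, -0.0, -0.2]
finger_gap: -0.2
grip_force: 0.0
```

Measured from the pictures, the fingertips sit about 38–40 mm behind the reported TCP: the open pads subtend 197 px for 85 mm, and the shut tips end at row 260. I'll confirm this by touch on the bar top.

Request:
step_arm --targets '[{"dp": [0,0,0.01],"angular": [0,0,0],"fingers": 1},{"dp": [0,0,0.02],"angular": [0,0,0],"fingers": 1},{"dp": [0,0,0.03],"angular": [0,0,0],"fingers": 1},{"dp": [0,0,0.04],"angular": [0,0,0],"fingers": 1},{"dp": [0,0,0.05],"angular": [0,0,0],"fingers": 1},{"dp": [0,0,0.05],"angular": [0,0,0],"fingers": 1},{"dp": [0,0,0.05],"angular": [0,0,0],"fingers": 1},{"dp": [0,0,0.05],"angular": [0,0,0],"fingers": 1}]'

```text
time: 7.85
tool_pos: [464.5, -277.2, 21.1]
tcp_rot: [180.0, -0.0, -8.0]
ft_force: [0.4, 0.1, 0.5]
finger_gap: 0.2
grip_force: 0.0
```

Run:
```python
from h import *
C=cam("side");s=sense();im=snapshot("side")
print(s['tool_pos'],s['ft_force'],proj(C,[s['tool_pos'],s['tool_pos']+[0,0,40],[464,-277,46],[464,-277,30]]).round(1))
cv2.imwrite("pics/s2.png",cv2.resize(im[60:230,220:440],None,fx=3.4,fy=3.4,interpolation=cv2.INTER_CUBIC))
```

```text
[ 464.49221504 -277.20767722   21.1317551 ] [0.3906443  0.08525145 0.52272543] [[346.6 171.2]
 [347.9 159.4]
 [347.5 164. ]
 [347.  168.7]]
```

View pics/s2.png

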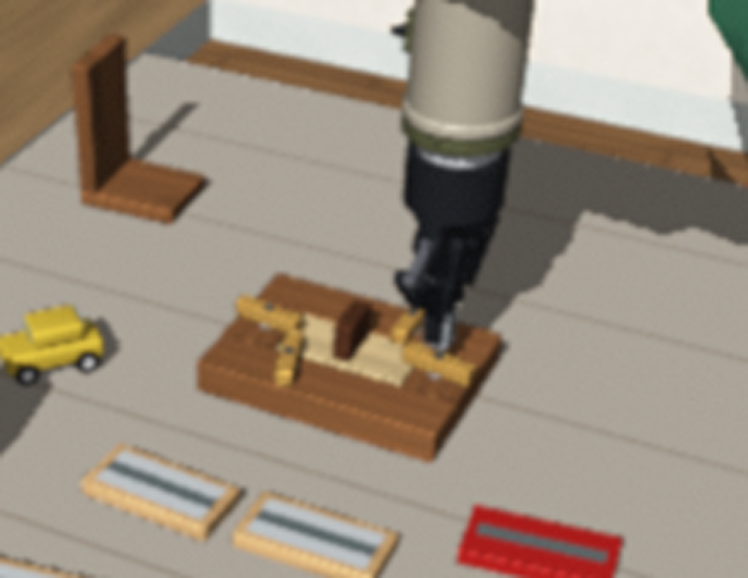

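Side view: the fingertips at crop (440,350) hover just above button 3, so the tips are indeed about 30–35 mm above the reported TCP. I'll keep lowering.

Request:
step_arm --targets '[{"dp": [0,0,0.005],"angular": [0,0,0],"fingers": 1},{"dp": [0,0,0.01],"angular": [0,0,0],"fingers": 1},{"dp": [0,0,0.015],"angular": [0,0,0],"fingers": 1},{"dp": [0,0,0.02],"angular": [0,0,0],"fingers": 1},{"dp": [0,0,0.025],"angular": [0,0,0],"fingers": 1},{"dp": [0,0,0.03],"angular": [0,0,0],"fingers": 1},{"dp": [0,0,0.03],"angular": [0,0,0],"fingers": 1},{"dp": [0,0,0.03],"angular": [0,0,0],"fingers": 1}]'

```text
time: 8.9
tool_pos: [464.4, -277.2, 15.0]
tcp_rot: [180.0, -0.0, -8.0]
ft_force: [0.4, 0.4, 0.0]
finger_gap: -0.2
grip_force: 0.0
```

Request:
step_arm --targets '[{"dp": [0,0,0.005],"angular": [0,0,0],"fingers": 1},{"dp": [0,0,0.01],"angular": [0,0,0],"fingers": 1},{"dp": [0,0,0.015],"angular": [0,0,0],"fingers": 1},{"dp": [0,0,0.015],"angular": [0,0,0],"fingers": 1},{"dp": [0,0,0.015],"angular": [0,0,0],"fingers": 1},{"dp": [0,0,0.015],"angular": [0,0,0],"fingers": 1},{"dp": [0,0,0.015],"angular": [0,0,0],"fingers": 1},{"dp": [0,0,0.015],"angular": [0,0,0],"fingers": 1}]'

```text
time: 9.9
tool_pos: [464.4, -277.1, 12.0]
tcp_rot: [180.0, -0.0, -8.0]
ft_force: [-0.7, -0.5, -0.5]
finger_gap: -0.0
grip_force: 0.0
```

Request:
step_arm --targets '[{"dp": [0,0,0.005],"angular": [0,0,0],"fingers": 1},{"dp": [0,0,0.01],"angular": [0,0,0],"fingers": 1},{"dp": [0,0,0.015],"angular": [0,0,0],"fingers": 1},{"dp": [0,0,0.015],"angular": [0,0,0],"fingers": 1},{"dp": [0,0,0.015],"angular": [0,0,0],"fingers": 1},{"dp": [0,0,0.015],"angular": [0,0,0],"fingers": 1},{"dp": [0,0,0.015],"angular": [0,0,0],"fingers": 1},{"dp": [0,0,0.015],"angular": [0,0,0],"fingers": 1}]'

```text
time: 10.9
tool_pos: [464.4, -277.2, 9.6]
tcp_rot: [180.0, 0.0, -8.0]
ft_force: [-3.1, 2.0, 6.9]
finger_gap: -0.2
grip_force: 3.0
```

Request:
step_arm --targets '[{"dp": [0,0,0.005],"angular": [0,0,0],"fingers": 1},{"dp": [0,0,0.01],"angular": [0,0,0],"fingers": 1},{"dp": [0,0,0.01],"angular": [0,0,0],"fingers": 1},{"dp": [0,0,0.01],"angular": [0,0,0],"fingers": 1},{"dp": [0,0,0.01],"angular": [0,0,0],"fingers": 1},{"dp": [0,0,0.01],"angular": [0,0,0],"fingers": 1},{"dp": [0,0,0.01],"angular": [0,0,0],"fingers": 1},{"dp": [0,0,0.01],"angular": [0,0,0],"fingers": 1}]'

```text
time: 11.9
tool_pos: [464.5, -277.3, 9.3]
tcp_rot: [180.0, 0.0, -8.0]
ft_force: [-10.9, 7.2, 23.2]
finger_gap: 0.1
grip_force: 11.6
```

Contact came at reported z ≈ 9.8 on a bar top at 46, so the true tips are at TCP z + 36. I'll use that offset from here.

Run:
```python
from h import *
x,y=464.3,-277.2
json.dump([x+.1,y,7,-8],open('cmd.json','w'))
plan([(x,y,25,-8,.5,4),(x,y,-2,-8,.5,4),(x,y,-2,-8,1,5),(x,y,-2,16,1,3),(x,y,-2,89,1,8),(x,y,-2,89,1,2),(x,y,-2,89,.5,3),(x,y,45,89,.5,3)])
x,y=506.2,-326
plan([(x,y,45,90,.5,4),(x,y,-2,90,.5,4),(x,y,-2,90,1,5),(x,y,-2,66,1,3),(x,y,-2,1,1,8),(x,y,-2,1,1,2),(x,y,-2,1,.5,3),(x,y,45,1,.5,3)])
```

```text
call
  1
  4x [0.0, 0.0, -0.09] [0, 0, 0.0] f0.5
  4x [0.0, 0.0, 0.045] [0, 0, 0.0] f0.5
call
  2
  5x [0.0, 0.0, 0.0] [0, 0, 0.0] f1
  3x [0.0, 0.0, 0.0] [0, 0, -0.133] f1
call
  3
  8x [0.0, 0.0, 0.0] [0, 0, -0.406] f1
call
  4
  2x [0.0, 0.0, 0.0] [0, 0, 0.0] f1
  3x [0.0, 0.0, 0.0] [0, 0, 0.0] f0.5
  3x [0.0, 0.0, -0.235] [0, 0, 0.0] f0.5
end [ 464.4 -277.2   45.    89. ]
call
  1
  4x [-0.24, 0.213, 0.0] [0, 0, -0.005] f0.5
  4x [-0.24, 0.213, 0.235] [0, 0, -0.005] f0.5
call
  2
  5x [0.0, 0.0, 0.0] [0, 0, 0.0] f1
  3x [0.0, 0.0, 0.0] [0, 0, 0.133] f1
call
  3
  8x [0.0, 0.0, 0.0] [0, 0, 0.361] f1
call
  4
  2x [0.0, 0.0, 0.0] [0, 0, 0.0] f1
  3x [0.0, 0.0, 0.0] [0, 0, 0.0] f0.5
  3x [0.0, 0.0, -0.235] [0, 0, 0.0] f0.5
end [ 506.2 -325.9   45.     1. ]
```

Request:
step_arm --targets '[{"dp": [0,0,-0.09],"angular": [0,0,0],"fingers": 0.5},{"dp": [0,0,-0.09],"angular": [0,0,0],"fingers": 0.5},{"dp": [0,0,-0.09],"angular": [0,0,0],"fingers": 0.5},{"dp": [0,0,-0.09],"angular": [0,0,0],"fingers": 0.5},{"dp": [0,0,0.045],"angular": [0,0,0],"fingers": 0.5},{"dp": [0,0,0.045],"angular": [0,0,0],"fingers": 0.5},{"dp": [0,0,0.045],"angular": [0,0,0],"fingers": 0.5},{"dp": [0,0,0.045],"angular": [0,0,0],"fingers": 0.5}]'

```text
time: 12.9
tool_pos: [465.0, -277.6, -1.0]
tcp_rot: [180.0, -0.1, -8.0]
ft_force: [-0.1, -0.2, 0.1]
finger_gap: 42.8
grip_force: 0.0
```

Request:
step_arm --targets '[{"dp": [0,0,0],"angular": [0,0,0],"fingers": 1},{"dp": [0,0,0],"angular": [0,0,0],"fingers": 1},{"dp": [0,0,0],"angular": [0,0,0],"fingers": 1},{"dp": [0,0,0],"angular": [0,0,0],"fingers": 1},{"dp": [0,0,0],"angular": [0,0,0],"fingers": 1},{"dp": [0,0,0],"angular": [0,0,-0.133],"fingers": 1},{"dp": [0,0,0],"angular": [0,0,-0.133],"fingers": 1},{"dp": [0,0,0],"angular": [0,0,-0.133],"fingers": 1}]'

```text
time: 13.9
tool_pos: [464.7, -276.5, -1.4]
tcp_rot: [-179.9, -0.0, 16.2]
ft_force: [-2.3, 4.6, 8.4]
finger_gap: 13.3
grip_force: 27.5
```

Gripped (13.3 mm) and turning.

Request:
step_arm --targets '[{"dp": [0,0,0],"angular": [0,0,-0.406],"fingers": 1},{"dp": [0,0,0],"angular": [0,0,-0.406],"fingers": 1},{"dp": [0,0,0],"angular": [0,0,-0.406],"fingers": 1},{"dp": [0,0,0],"angular": [0,0,-0.406],"fingers": 1},{"dp": [0,0,0],"angular": [0,0,-0.406],"fingers": 1},{"dp": [0,0,0],"angular": [0,0,-0.406],"fingers": 1},{"dp": [0,0,0],"angular": [0,0,-0.406],"fingers": 1},{"dp": [0,0,0],"angular": [0,0,-0.406],"fingers": 1}]'

```text
time: 14.9
tool_pos: [462.2, -274.6, -1.5]
tcp_rot: [-179.7, -0.3, 89.2]
ft_force: [-15.6, 13.8, 24.4]
finger_gap: 13.5
grip_force: 29.3
```

Request:
step_arm --targets '[{"dp": [0,0,0],"angular": [0,0,0],"fingers": 1},{"dp": [0,0,0],"angular": [0,0,0],"fingers": 1},{"dp": [0,0,0],"angular": [0,0,0],"fingers": 0.5},{"dp": [0,0,0],"angular": [0,0,0],"fingers": 0.5},{"dp": [0,0,0],"angular": [0,0,0],"fingers": 0.5},{"dp": [0,0,-0.235],"angular": [0,0,0],"fingers": 0.5},{"dp": [0,0,-0.235],"angular": [0,0,0],"fingers": 0.5},{"dp": [0,0,-0.235],"angular": [0,0,0],"fingers": 0.5}]'

```text
time: 15.9
tool_pos: [464.5, -277.2, 44.9]
tcp_rot: [180.0, 0.0, 89.0]
ft_force: [0.0, -0.1, -0.5]
finger_gap: 42.4
grip_force: 0.0
```

Request:
step_arm --targets '[{"dp": [-0.24,0.213,0],"angular": [0,0,-0.005],"fingers": 0.5},{"dp": [-0.24,0.213,0],"angular": [0,0,-0.005],"fingers": 0.5},{"dp": [-0.24,0.213,0],"angular": [0,0,-0.005],"fingers": 0.5},{"dp": [-0.24,0.213,0],"angular": [0,0,-0.005],"fingers": 0.5},{"dp": [-0.24,0.213,0.235],"angular": [0,0,-0.005],"fingers": 0.5},{"dp": [-0.24,0.213,0.235],"angular": [0,0,-0.005],"fingers": 0.5},{"dp": [-0.24,0.213,0.235],"angular": [0,0,-0.005],"fingers": 0.5},{"dp": [-0.24,0.213,0.235],"angular": [0,0,-0.005],"fingers": 0.5}]'

```text
time: 16.9
tool_pos: [507.5, -326.7, 0.4]
tcp_rot: [179.8, 0.1, 89.9]
ft_force: [-0.2, 0.6, -0.6]
finger_gap: 42.5
grip_force: 0.0
```

Request:
step_arm --targets '[{"dp": [0,0,0],"angular": [0,0,0],"fingers": 1},{"dp": [0,0,0],"angular": [0,0,0],"fingers": 1},{"dp": [0,0,0],"angular": [0,0,0],"fingers": 1},{"dp": [0,0,0],"angular": [0,0,0],"fingers": 1},{"dp": [0,0,0],"angular": [0,0,0],"fingers": 1},{"dp": [0,0,0],"angular": [0,0,0.133],"fingers": 1},{"dp": [0,0,0],"angular": [0,0,0.133],"fingers": 1},{"dp": [0,0,0],"angular": [0,0,0.133],"fingers": 1}]'

```text
time: 17.9
tool_pos: [503.3, -326.5, -0.6]
tcp_rot: [-179.7, 0.1, 65.8]
ft_force: [-19.4, 2.1, 18.9]
finger_gap: 13.3
grip_force: 28.2
```

Request:
step_arm --targets '[{"dp": [0,0,0],"angular": [0,0,0.361],"fingers": 1},{"dp": [0,0,0],"angular": [0,0,0.361],"fingers": 1},{"dp": [0,0,0],"angular": [0,0,0.361],"fingers": 1},{"dp": [0,0,0],"angular": [0,0,0.361],"fingers": 1},{"dp": [0,0,0],"angular": [0,0,0.361],"fingers": 1},{"dp": [0,0,0],"angular": [0,0,0.361],"fingers": 1},{"dp": [0,0,0],"angular": [0,0,0.361],"fingers": 1},{"dp": [0,0,0],"angular": [0,0,0.361],"fingers": 1}]'

```text
time: 18.9
tool_pos: [502.8, -325.6, -0.6]
tcp_rot: [-179.9, 0.4, 1.0]
ft_force: [-22.5, 5.8, 23.2]
finger_gap: 13.2
grip_force: 28.7
```

Request:
step_arm --targets '[{"dp": [0,0,0],"angular": [0,0,0],"fingers": 1},{"dp": [0,0,0],"angular": [0,0,0],"fingers": 1},{"dp": [0,0,0],"angular": [0,0,0],"fingers": 0.5},{"dp": [0,0,0],"angular": [0,0,0],"fingers": 0.5},{"dp": [0,0,0],"angular": [0,0,0],"fingers": 0.5},{"dp": [0,0,-0.235],"angular": [0,0,0],"fingers": 0.5},{"dp": [0,0,-0.235],"angular": [0,0,0],"fingers": 0.5},{"dp": [0,0,-0.235],"angular": [0,0,0],"fingers": 0.5}]'

```text
time: 19.9
tool_pos: [506.5, -325.9, 45.1]
tcp_rot: [180.0, -0.0, 1.0]
ft_force: [0.2, -0.0, -0.4]
finger_gap: 42.8
grip_force: 0.0
```

Run:
```python
from h import *
x,y=616.3,-278.4
plan([(x,y,45,-8,.5,4),(x,y,-2,-8,.5,4),(x,y,-2,-8,1,5),(x,y,-2,16,1,3),(x,y,-2,89,1,8),(x,y,-2,89,1,2),(x,y,-2,89,.5,3),(x,y,45,89,.5,3)])
x,y=574.8,-230.2
plan([(x,y,45,108,.5,4),(x,y,-2,108,.5,4),(x,y,-2,108,1,5),(x,y,-2,84,1,3),(x,y,-2,8,1,8),(x,y,-2,1,1,3),(x,y,-2,1,.5,2),(x,y,45,1,.5,3)])
```

```text
call
  1
  4x [0.555, -0.228, 0.0] [0, 0, 0.05] f0.5
  4x [0.555, -0.228, 0.235] [0, 0, 0.05] f0.5
call
  2
  5x [0.0, 0.0, 0.0] [0, 0, 0.0] f1
  3x [0.0, 0.0, 0.0] [0, 0, -0.133] f1
call
  3
  8x [0.0, 0.0, 0.0] [0, 0, -0.406] f1
call
  4
  2x [0.0, 0.0, 0.0] [0, 0, 0.0] f1
  3x [0.0, 0.0, 0.0] [0, 0, 0.0] f0.5
  3x [0.0, 0.0, -0.235] [0, 0, 0.0] f0.5
end [ 616.4 -278.4   45.    89. ]
call
  1
  4x [0.237, -0.212, 0.0] [0, 0, -0.105] f0.5
  4x [0.237, -0.212, 0.235] [0, 0, -0.105] f0.5
call
  2
  5x [0.0, 0.0, 0.0] [0, 0, 0.0] f1
  3x [0.0, 0.0, 0.0] [0, 0, 0.133] f1
call
  3
  8x [0.0, 0.0, 0.0] [0, 0, 0.422] f1
call
  4
  3x [0.0, 0.0, 0.0] [0, 0, 0.039] f1
  2x [0.0, 0.0, 0.0] [0, 0, 0.039] f0.5
  3x [0.0, 0.0, -0.235] [0, 0, 0.039] f0.5
end [ 574.8 -230.3   45.     1. ]
```

Buttons 3 and 4 are turned. Their grip pulls suggest the true pivots lie about 3 mm lower in x, so I shift the next two accordingly.

Request:
step_arm --targets '[{"dp": [0.542,-0.23,0],"angular": [0,0,0.05],"fingers": 0.5},{"dp": [0.542,-0.23,0],"angular": [0,0,0.05],"fingers": 0.5},{"dp": [0.542,-0.23,0],"angular": [0,0,0.05],"fingers": 0.5},{"dp": [0.542,-0.23,0],"angular": [0,0,0.05],"fingers": 0.5},{"dp": [0.542,-0.23,0.235],"angular": [0,0,0.05],"fingers": 0.5},{"dp": [0.542,-0.23,0.235],"angular": [0,0,0.05],"fingers": 0.5},{"dp": [0.542,-0.23,0.235],"angular": [0,0,0.05],"fingers": 0.5},{"dp": [0.542,-0.23,0.235],"angular": [0,0,0.05],"fingers": 0.5}]'

```text
time: 20.9
tool_pos: [614.1, -278.7, -0.4]
tcp_rot: [180.0, -0.1, -8.0]
ft_force: [-0.1, -0.2, 1.6]
finger_gap: 43.0
grip_force: 0.0
```

Request:
step_arm --targets '[{"dp": [0,0,0],"angular": [0,0,0],"fingers": 1},{"dp": [0,0,0],"angular": [0,0,0],"fingers": 1},{"dp": [0,0,0],"angular": [0,0,0],"fingers": 1},{"dp": [0,0,0],"angular": [0,0,0],"fingers": 1},{"dp": [0,0,0],"angular": [0,0,0],"fingers": 1},{"dp": [0,0,0],"angular": [0,0,-0.133],"fingers": 1},{"dp": [0,0,0],"angular": [0,0,-0.133],"fingers": 1},{"dp": [0,0,0],"angular": [0,0,-0.133],"fingers": 1}]'

```text
time: 21.9
tool_pos: [614.1, -278.7, -1.0]
tcp_rot: [179.9, -0.0, 16.2]
ft_force: [-3.0, -1.6, 5.7]
finger_gap: 13.3
grip_force: 27.1
```

Request:
step_arm --targets '[{"dp": [0,0,0],"angular": [0,0,-0.406],"fingers": 1},{"dp": [0,0,0],"angular": [0,0,-0.406],"fingers": 1},{"dp": [0,0,0],"angular": [0,0,-0.406],"fingers": 1},{"dp": [0,0,0],"angular": [0,0,-0.406],"fingers": 1},{"dp": [0,0,0],"angular": [0,0,-0.406],"fingers": 1},{"dp": [0,0,0],"angular": [0,0,-0.406],"fingers": 1},{"dp": [0,0,0],"angular": [0,0,-0.406],"fingers": 1},{"dp": [0,0,0],"angular": [0,0,-0.406],"fingers": 1}]'

```text
time: 22.9
tool_pos: [614.2, -278.8, -1.0]
tcp_rot: [179.9, 0.1, 89.2]
ft_force: [-2.1, -3.5, 5.4]
finger_gap: 13.4
grip_force: 27.0
```

Request:
step_arm --targets '[{"dp": [0,0,0],"angular": [0,0,0],"fingers": 1},{"dp": [0,0,0],"angular": [0,0,0],"fingers": 1},{"dp": [0,0,0],"angular": [0,0,0],"fingers": 0.5},{"dp": [0,0,0],"angular": [0,0,0],"fingers": 0.5},{"dp": [0,0,0],"angular": [0,0,0],"fingers": 0.5},{"dp": [0,0,-0.235],"angular": [0,0,0],"fingers": 0.5},{"dp": [0,0,-0.235],"angular": [0,0,0],"fingers": 0.5},{"dp": [0,0,-0.235],"angular": [0,0,0],"fingers": 0.5}]'

```text
time: 23.9
tool_pos: [613.9, -277.9, 45.1]
tcp_rot: [180.0, 0.0, 89.0]
ft_force: [-0.6, 0.6, -0.1]
finger_gap: 42.7
grip_force: 0.0
```

Request:
step_arm --targets '[{"dp": [0.237,-0.212,0],"angular": [0,0,-0.105],"fingers": 0.5},{"dp": [0.237,-0.212,0],"angular": [0,0,-0.105],"fingers": 0.5},{"dp": [0.237,-0.212,0],"angular": [0,0,-0.105],"fingers": 0.5},{"dp": [0.237,-0.212,0],"angular": [0,0,-0.105],"fingers": 0.5},{"dp": [0.237,-0.212,0.235],"angular": [0,0,-0.105],"fingers": 0.5},{"dp": [0.237,-0.212,0.235],"angular": [0,0,-0.105],"fingers": 0.5},{"dp": [0.237,-0.212,0.235],"angular": [0,0,-0.105],"fingers": 0.5},{"dp": [0.237,-0.212,0.235],"angular": [0,0,-0.105],"fingers": 0.5}]'

```text
time: 24.9
tool_pos: [573.8, -230.8, 0.2]
tcp_rot: [179.9, 0.1, 107.9]
ft_force: [1.3, 0.1, 0.7]
finger_gap: 42.7
grip_force: 0.0
```

Request:
step_arm --targets '[{"dp": [0,0,0],"angular": [0,0,0],"fingers": 1},{"dp": [0,0,0],"angular": [0,0,0],"fingers": 1},{"dp": [0,0,0],"angular": [0,0,0],"fingers": 1},{"dp": [0,0,0],"angular": [0,0,0],"fingers": 1},{"dp": [0,0,0],"angular": [0,0,0],"fingers": 1},{"dp": [0,0,0],"angular": [0,0,0.133],"fingers": 1},{"dp": [0,0,0],"angular": [0,0,0.133],"fingers": 1},{"dp": [0,0,0],"angular": [0,0,0.133],"fingers": 1}]'

```text
time: 25.9
tool_pos: [572.7, -230.3, -0.7]
tcp_rot: [179.9, 0.0, 83.8]
ft_force: [-1.4, 0.7, 5.9]
finger_gap: 13.3
grip_force: 25.8
```

Request:
step_arm --targets '[{"dp": [0,0,0],"angular": [0,0,0.422],"fingers": 1},{"dp": [0,0,0],"angular": [0,0,0.422],"fingers": 1},{"dp": [0,0,0],"angular": [0,0,0.422],"fingers": 1},{"dp": [0,0,0],"angular": [0,0,0.422],"fingers": 1},{"dp": [0,0,0],"angular": [0,0,0.422],"fingers": 1},{"dp": [0,0,0],"angular": [0,0,0.422],"fingers": 1},{"dp": [0,0,0],"angular": [0,0,0.422],"fingers": 1},{"dp": [0,0,0],"angular": [0,0,0.422],"fingers": 1}]'

```text
time: 26.9
tool_pos: [572.7, -230.3, -0.7]
tcp_rot: [179.9, -0.1, 7.9]
ft_force: [-2.3, 0.3, 6.7]
finger_gap: 13.4
grip_force: 25.9
```

Request:
step_arm --targets '[{"dp": [0,0,0],"angular": [0,0,0.039],"fingers": 1},{"dp": [0,0,0],"angular": [0,0,0.039],"fingers": 1},{"dp": [0,0,0],"angular": [0,0,0.039],"fingers": 1},{"dp": [0,0,0],"angular": [0,0,0.039],"fingers": 0.5},{"dp": [0,0,0],"angular": [0,0,0.039],"fingers": 0.5},{"dp": [0,0,-0.235],"angular": [0,0,0.039],"fingers": 0.5},{"dp": [0,0,-0.235],"angular": [0,0,0.039],"fingers": 0.5},{"dp": [0,0,-0.235],"angular": [0,0,0.039],"fingers": 0.5}]'

```text
time: 27.9
tool_pos: [572.3, -229.8, 45.0]
tcp_rot: [180.0, -0.0, 1.0]
ft_force: [-0.2, -0.0, -0.0]
finger_gap: 42.5
grip_force: 0.0
```

Run:
```python
from h import *
json.dump([572.2,-229.8,45,1.0],open('cmd.json','w'))
print(sense()['tool_pos'],sense()['tcp_rot'])
plan([(537,-278,245,0,0,8)])
```

```text
[ 572.26325096 -229.83651028   45.03895131] [ 1.79991229e+02 -2.43268343e-02  1.02185935e+00]
call
  1
  8x [-0.18, 0.238, -1.0] [0, 0, 0.006] f0
end [ 5.37e+02 -2.78e+02  2.45e+02 -1.00e-01]
```

Run:
```python
from h import *
json.dump([572.2,-229.8,45,1.0],open('cmd.json','w'))
plan([(560,-130,210,0,0,8),(510,40,300,0,0,8)])
```

```text
call
  1
  8x [-0.052, -0.5, -0.825] [0, 0, 0.006] f0
call
  2
  8x [-0.251, -0.85, -0.45] [0, 0, 0.0] f0
end [ 5.101e+02  4.010e+01  3.000e+02 -1.000e-01]
```

Request:
step_arm --targets '[{"dp": [-0.052,-0.5,-0.825],"angular": [0,0,0.006],"fingers": 0},{"dp": [-0.052,-0.5,-0.825],"angular": [0,0,0.006],"fingers": 0},{"dp": [-0.052,-0.5,-0.825],"angular": [0,0,0.006],"fingers": 0},{"dp": [-0.052,-0.5,-0.825],"angular": [0,0,0.006],"fingers": 0},{"dp": [-0.052,-0.5,-0.825],"angular": [0,0,0.006],"fingers": 0},{"dp": [-0.052,-0.5,-0.825],"angular": [0,0,0.006],"fingers": 0},{"dp": [-0.052,-0.5,-0.825],"angular": [0,0,0.006],"fingers": 0},{"dp": [-0.052,-0.5,-0.825],"angular": [0,0,0.006],"fingers": 0}]'

```text
time: 28.9
tool_pos: [559.4, -130.3, 208.8]
tcp_rot: [-180.0, 0.1, -0.1]
ft_force: [0.4, 0.4, 0.7]
finger_gap: 85.6
grip_force: 0.0
```

Request:
step_arm --targets '[{"dp": [-0.251,-0.85,-0.45],"angular": [0,0,0],"fingers": 0},{"dp": [-0.251,-0.85,-0.45],"angular": [0,0,0],"fingers": 0},{"dp": [-0.251,-0.85,-0.45],"angular": [0,0,0],"fingers": 0},{"dp": [-0.251,-0.85,-0.45],"angular": [0,0,0],"fingers": 0},{"dp": [-0.251,-0.85,-0.45],"angular": [0,0,0],"fingers": 0},{"dp": [-0.251,-0.85,-0.45],"angular": [0,0,0],"fingers": 0},{"dp": [-0.251,-0.85,-0.45],"angular": [0,0,0],"fingers": 0},{"dp": [-0.251,-0.85,-0.45],"angular": [0,0,0],"fingers": 0}]'

```text
time: 29.9
tool_pos: [509.9, 39.2, 299.2]
tcp_rot: [180.0, 0.1, -0.1]
ft_force: [0.2, -0.6, -0.6]
finger_gap: 85.3
grip_force: 0.0
```

```bash
cat >> h.py <<'E'
def wlook(name):
    s=sense(); C=cam("wrist"); im=snapshot("wrist"); cv2.imwrite(f"pics/{name}.png",im); out=[]
    print("tool",s['tool_pos'].round(1),s['tcp_rot'].round(2))
    for d in masks_of("wrist","board1"):
        if d['conf']<.3 or d['pixels'].sum()<300 or isred(im,d['pixels']): continue
        r=fit([(C,d['pixels'])],110,54,0,14); out.append(r); print("board",r,round(d['conf'],2),np.round(d['at']))
    for d in masks_of("wrist","mat")[:1]: print("mat",fit([(C,d['pixels'])],150,90,0,4),round(d['conf'],2))
    return C,im,out
E
python3 - <<'E'
from h import *
C,im,b=wlook("w3")
for k in masks_of("wrist","button1")[:6]:
    P=ray(C,np.argwhere(k['pixels'])[:,::-1],46)[:,:2]; print(round(k['conf'],2),np.round(k['at']),cv2.minAreaRect(P.astype(np.float32)))
E
```

```text
tool [509.9  39.2 299.2] [ 1.8e+02  8.0e-02 -1.4e-01]
board [ 4.7712e+02 -7.4180e+01  4.2000e-01  9.7000e-01] 0.87 [358. 188.]
board [471.33  51.41  -1.59   0.96] 0.73 [272. 193.]
board [630.29  74.58   8.32   0.95] 0.71 [250.  76.]
mat [504.99 271.73  24.43   0.98] 0.96
0.96 [494. 122.] ((573.5131225585938, -226.02340698242188), (23.665746688842773, 58.77680587768555), 89.58032989501953)
0.8 [533.  87.] ((614.1862182617188, -270.69580078125), (57.16237258911133, 14.594772338867188), 89.20974731445312)
0.75 [515. 208.] ((464.2742919921875, -273.75714111328125), (64.51377868652344, 19.366552352905273), 86.58708190917969)
0.61 [359. 188.] ((485.5757141113281, -65.48429870605469), (104.38472747802734, 52.7850227355957), 0.6698427796363831)
0.57 [552. 179.] ((502.9660339355469, -315.7029724121094), (61.32646942138672, 17.637102127075195), 13.601679801940918)
```

View pics/w3.png

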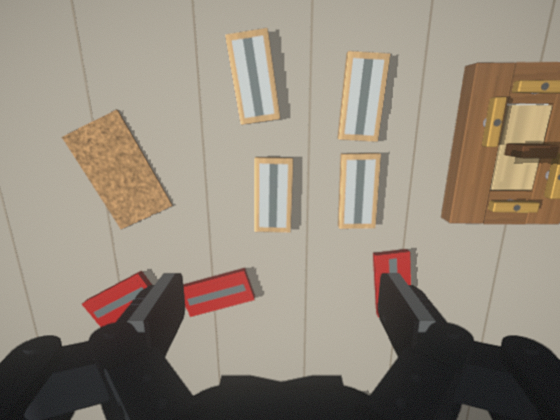

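Wrist view: buttons at (538,85), (495,122), (515,208) and (555,178) all lie along their rails. The pine boards are at (253,76), (365,96), (272,193) and (360,190), and the mat is at (118,170). The red ones at (218,292), (118,297) and (392,282) are look-alikes, so I leave them.

Board A at (471,51) goes first.

```bash
cat >> h.py <<'E'
MAT=(505,271.8,24.4)
def pick(x,y,yaw):
    plan([(x,y,110,yaw,0,6),(x,y,50,yaw,0,2),(x,y,-10,yaw,0,2),(x,y,-35,yaw,0,6),(x,y,-35,yaw,1,5),(x,y,-15,yaw,1,1),(x,y,60,yaw,1,2)])
def place(n,lift=70):
    cur=json.load(open('cmd.json')); z=-35+4+14*(n-1)+1
    m=[cur[i]+(MAT[i]-cur[i])*.5 for i in(0,1)]; my=cur[3]+(MAT[2]-cur[3])*.5
    q=lambda f:[cur[0]+(MAT[0]-cur[0])*f,cur[1]+(MAT[1]-cur[1])*f]
    y=lambda f:cur[3]+(MAT[2]-cur[3])*f
    plan([(*q(.25),60,y(.25),1,2),(*q(.5),60,y(.5),1,2),(*q(.75),60,y(.75),1,2),(MAT[0],MAT[1],60,MAT[2],1,2),
          (MAT[0],MAT[1],z+15,MAT[2],1,4),(MAT[0],MAT[1],z,MAT[2],1,4)])
def leave():
    c=json.load(open('cmd.json')); plan([(*c[:4],0,4),(c[0],c[1],c[2]+60,c[3],0,2),(c[0],c[1],110,c[3],0,2)])
E
python3 - <<'E'
from h import *
pick(471.2,50.8,-1.6); place(1)
E
```

```text
TOO FAR
TOO FAR
call
  1
  6x [-0.195, -0.053, 0.95] [0, 0, 0.008] f0
  2x [-0.195, -0.053, 1.25] [0, 0, 0.008] f0
call
  2
  2x [0.0, 0.0, 0.3] [0, 0, 0.0] f0
  6x [0.0, 0.0, 0.425] [0, 0, 0.0] f0
call
  3
  5x [0.0, 0.0, 0.0] [0, 0, 0.0] f1
  1x [0.0, 0.0, -0.1] [0, 0, 0.0] f1
  2x [0.0, 0.0, -0.475] [0, 0, 0.0] f1
end [471.1  50.7  60.   -1.5]
TOO FAR
TOO FAR
call
  1
  2x [0.035, -0.277, 0.0] [0, 0, -0.036] f1
  2x [0.07, -0.555, 0.0] [0, 0, -0.072] f1
  2x [0.105, -0.832, 0.0] [0, 0, -0.108] f1
  2x [0.14, -1.109, 0.0] [0, 0, -0.144] f1
call
  2
  4x [0.0, 0.0, 0.375] [0, 0, 0.0] f1
  4x [0.0, 0.0, 0.45] [0, 0, 0.0] f1
end [505.  271.7 -30.   24.4]
```

```bash
python3 - <<'E'
s=open('h.py').read()
i=s.index("def pick("); j=s.index("def leave")
s=s[:i]+'''def pick(x,y,yaw):
    plan([(x,y,110,yaw,0,8),(x,y,20,yaw,0,3),(x,y,-35,yaw,0,5),(x,y,-35,yaw,1,5),(x,y,-15,yaw,1,1),(x,y,60,yaw,1,2)])
def place(n,h=60,z0=-35,g=1):
    cur=json.load(open('cmd.json')); z=z0+4+14*(n-1)+1
    w=lambda f:(cur[0]+(MAT[0]-cur[0])*f,cur[1]+(MAT[1]-cur[1])*f,h,cur[3]+(MAT[2]-cur[3])*f)
    plan([(*w(k*g/4),1,2) for k in(1,2,3,4)]+[(*w(1),1,3),(*MAT[:2],z+12,MAT[2],1,2),(*MAT[:2],z,MAT[2],1,3)])
'''+s[j:]
open('h.py','w').write(s)
E
python3 - <<'E'
from h import *
json.dump([510.1,40.1,300,-.1],open('cmd.json','w'))
pick(471.2,50.8,-1.6); place(1,g=.7)
E
```

```text
call
  1
  8x [-0.195, -0.053, 0.95] [0, 0, 0.008] f0
call
  2
  3x [0.0, 0.0, 0.45] [0, 0, 0.0] f0
  5x [0.0, 0.0, 0.725] [0, 0, 0.0] f0
call
  3
  5x [0.0, 0.0, 0.0] [0, 0, 0.0] f1
  1x [0.0, 0.0, -0.1] [0, 0, 0.0] f1
  2x [0.0, 0.0, -0.475] [0, 0, 0.0] f1
end [471.1  50.8  60.   -1.5]
call
  1
  2x [0.024, -0.194, 0.0] [0, 0, -0.025] f1
  2x [0.049, -0.388, 0.0] [0, 0, -0.05] f1
  2x [0.073, -0.582, 0.0] [0, 0, -0.076] f1
  2x [0.098, -0.777, 0.0] [0, 0, -0.101] f1
call
  2
  3x [0.143, -0.303, 0.0] [0, 0, -0.043] f1
  2x [0.143, -0.303, 0.39] [0, 0, -0.043] f1
  3x [0.143, -0.303, 0.45] [0, 0, -0.043] f1
end [504.9 271.8 -30.   24.4]
```

Request:
step_arm --targets '[{"dp": [-0.195,-0.053,0.95],"angular": [0,0,0.008],"fingers": 0},{"dp": [-0.195,-0.053,0.95],"angular": [0,0,0.008],"fingers": 0},{"dp": [-0.195,-0.053,0.95],"angular": [0,0,0.008],"fingers": 0},{"dp": [-0.195,-0.053,0.95],"angular": [0,0,0.008],"fingers": 0},{"dp": [-0.195,-0.053,0.95],"angular": [0,0,0.008],"fingers": 0},{"dp": [-0.195,-0.053,0.95],"angular": [0,0,0.008],"fingers": 0},{"dp": [-0.195,-0.053,0.95],"angular": [0,0,0.008],"fingers": 0},{"dp": [-0.195,-0.053,0.95],"angular": [0,0,0.008],"fingers": 0}]' --newtons 60

```text
time: 31.1
tool_pos: [472.1, 50.6, 111.4]
tcp_rot: [-180.0, -0.1, -1.5]
ft_force: [-0.6, 0.5, -0.1]
finger_gap: 85.4
grip_force: 0.0
```

Request:
step_arm --targets '[{"dp": [0,0,0.45],"angular": [0,0,0],"fingers": 0},{"dp": [0,0,0.45],"angular": [0,0,0],"fingers": 0},{"dp": [0,0,0.45],"angular": [0,0,0],"fingers": 0},{"dp": [0,0,0.725],"angular": [0,0,0],"fingers": 0},{"dp": [0,0,0.725],"angular": [0,0,0],"fingers": 0},{"dp": [0,0,0.725],"angular": [0,0,0],"fingers": 0},{"dp": [0,0,0.725],"angular": [0,0,0],"fingers": 0},{"dp": [0,0,0.725],"angular": [0,0,0],"fingers": 0}]'

```text
time: 32.1
tool_pos: [472.6, 50.7, -33.1]
tcp_rot: [-180.0, -0.2, -1.5]
ft_force: [1.3, -0.1, 0.4]
finger_gap: 85.4
grip_force: 0.0
```

Request:
step_arm --targets '[{"dp": [0,0,0],"angular": [0,0,0],"fingers": 1},{"dp": [0,0,0],"angular": [0,0,0],"fingers": 1},{"dp": [0,0,0],"angular": [0,0,0],"fingers": 1},{"dp": [0,0,0],"angular": [0,0,0],"fingers": 1},{"dp": [0,0,0],"angular": [0,0,0],"fingers": 1},{"dp": [0,0,-0.1],"angular": [0,0,0],"fingers": 1},{"dp": [0,0,-0.475],"angular": [0,0,0],"fingers": 1},{"dp": [0,0,-0.475],"angular": [0,0,0],"fingers": 1}]'

```text
time: 33.1
tool_pos: [474.1, 50.7, 64.5]
tcp_rot: [-180.0, -0.4, -1.5]
ft_force: [1.1, -0.3, -1.2]
finger_gap: 51.7
grip_force: 63.3
```

Board A is held (gap 51.7 mm). Now to the mat.

Request:
step_arm --targets '[{"dp": [0.024,-0.194,0],"angular": [0,0,-0.025],"fingers": 1},{"dp": [0.024,-0.194,0],"angular": [0,0,-0.025],"fingers": 1},{"dp": [0.049,-0.388,0],"angular": [0,0,-0.05],"fingers": 1},{"dp": [0.049,-0.388,0],"angular": [0,0,-0.05],"fingers": 1},{"dp": [0.073,-0.582,0],"angular": [0,0,-0.076],"fingers": 1},{"dp": [0.073,-0.582,0],"angular": [0,0,-0.076],"fingers": 1},{"dp": [0.098,-0.777,0],"angular": [0,0,-0.101],"fingers": 1},{"dp": [0.098,-0.777,0],"angular": [0,0,-0.101],"fingers": 1}]'

```text
time: 34.1
tool_pos: [494.4, 205.8, 59.5]
tcp_rot: [180.0, 0.0, 16.7]
ft_force: [-0.1, 0.1, -0.9]
finger_gap: 52.0
grip_force: 63.4
```

Request:
step_arm --targets '[{"dp": [0.143,-0.303,0],"angular": [0,0,-0.043],"fingers": 1},{"dp": [0.143,-0.303,0],"angular": [0,0,-0.043],"fingers": 1},{"dp": [0.143,-0.303,0],"angular": [0,0,-0.043],"fingers": 1},{"dp": [0.143,-0.303,0.39],"angular": [0,0,-0.043],"fingers": 1},{"dp": [0.143,-0.303,0.39],"angular": [0,0,-0.043],"fingers": 1},{"dp": [0.143,-0.303,0.45],"angular": [0,0,-0.043],"fingers": 1},{"dp": [0.143,-0.303,0.45],"angular": [0,0,-0.043],"fingers": 1},{"dp": [0.143,-0.303,0.45],"angular": [0,0,-0.043],"fingers": 1}]'

```text
time: 35.1
tool_pos: [506.0, 272.0, -28.4]
tcp_rot: [180.0, -0.1, 24.4]
ft_force: [0.9, -0.5, -0.2]
finger_gap: 52.0
grip_force: 63.5
```

Run:
```python
from h import *
s=sense();print(s['tool_pos'],s['tcp_rot'],s['ft_force'],s['finger_gap'])
leave()
```

```text
[506.01747881 271.95183016 -28.43801746] [ 1.79992699e+02 -1.43893173e-01  2.43856295e+01] [ 0.86068298 -0.47170407 -0.24182407] 52.0277928393833
call
  1
  4x [0.0, 0.0, 0.0] [0, 0, 0.0] f0
  2x [0.0, 0.0, -0.3] [0, 0, 0.0] f0
  2x [0.0, 0.0, -0.7] [0, 0, 0.0] f0
end [504.9 271.8 110.   24.4]
```

Request:
step_arm --targets '[{"dp": [0,0,0],"angular": [0,0,0],"fingers": 0},{"dp": [0,0,0],"angular": [0,0,0],"fingers": 0},{"dp": [0,0,0],"angular": [0,0,0],"fingers": 0},{"dp": [0,0,0],"angular": [0,0,0],"fingers": 0},{"dp": [0,0,-0.3],"angular": [0,0,0],"fingers": 0},{"dp": [0,0,-0.3],"angular": [0,0,0],"fingers": 0},{"dp": [0,0,-0.7],"angular": [0,0,0],"fingers": 0},{"dp": [0,0,-0.7],"angular": [0,0,0],"fingers": 0}]'

```text
time: 36.1
tool_pos: [506.9, 272.8, 114.3]
tcp_rot: [180.0, -0.4, 24.4]
ft_force: [1.3, -0.3, -0.5]
finger_gap: 85.3
grip_force: 0.0
```

Run:
```python
from h import *
plan([(510,90,260,5,0,8)])
```

```text
call
  1
  8x [-0.352, 0.839, -0.75] [0, 0, 0.108] f0
end [510.1  89.9 260.    4.9]
```

Request:
step_arm --targets '[{"dp": [-0.352,0.839,-0.75],"angular": [0,0,0.108],"fingers": 0},{"dp": [-0.352,0.839,-0.75],"angular": [0,0,0.108],"fingers": 0},{"dp": [-0.352,0.839,-0.75],"angular": [0,0,0.108],"fingers": 0},{"dp": [-0.352,0.839,-0.75],"angular": [0,0,0.108],"fingers": 0},{"dp": [-0.352,0.839,-0.75],"angular": [0,0,0.108],"fingers": 0},{"dp": [-0.352,0.839,-0.75],"angular": [0,0,0.108],"fingers": 0},{"dp": [-0.352,0.839,-0.75],"angular": [0,0,0.108],"fingers": 0},{"dp": [-0.352,0.839,-0.75],"angular": [0,0,0.108],"fingers": 0}]'

```text
time: 37.1
tool_pos: [509.2, 90.7, 258.7]
tcp_rot: [-180.0, 0.1, 5.1]
ft_force: [-0.3, -1.2, -0.4]
finger_gap: 85.4
grip_force: 0.0
```

Run:
```python
from h import *
wlook("w4")
for b in boards(): print(np.round(b,2))
```

```text
tool [509.2  90.7 258.7] [-1.7999e+02  1.2000e-01  5.0600e+00]
board [605.13 -70.33  -4.04   0.97] 0.98 [420. 106.]
board [477.25 -73.4    0.67   0.96] 0.95 [401. 206.]
board [506.19 272.94  24.42   0.97] 0.75 [138. 160.]
mat [5.0487e+02 2.7214e+02 2.4370e+01 4.9000e-01] 0.92
[506.17 272.01  27.2    0.9    2.     0.87]
[477.63 -73.7    0.92   0.91   2.     0.65]
[6.2972e+02 7.3760e+01 8.2100e+00 9.3000e-01 2.0000e+00 6.1000e-01]
[ 6.0462e+02 -7.0620e+01 -3.9000e+00  9.2000e-01  2.0000e+00  5.9000e-01]
```

Board A lies on the mat within 1–2 mm. Next is board C at (630,74).

Run:
```python
from h import *
pick(629.5,74.2,8.2); place(2,g=.75); leave()
```

```text
call
  1
  8x [0.588, 0.13, 0.75] [0, 0, -0.018] f0
call
  2
  3x [0.0, 0.0, 0.45] [0, 0, 0.0] f0
  5x [0.0, 0.0, 0.725] [0, 0, 0.0] f0
call
  3
  5x [0.0, 0.0, 0.0] [0, 0, 0.0] f1
  1x [0.0, 0.0, -0.1] [0, 0, 0.0] f1
  2x [0.0, 0.0, -0.475] [0, 0, 0.0] f1
end [629.5  74.2  60.    8.2]
call
  1
  2x [-0.089, -0.2, 0.0] [0, 0, -0.017] f1
  2x [-0.178, -0.4, 0.0] [0, 0, -0.034] f1
  2x [-0.267, -0.6, 0.0] [0, 0, -0.051] f1
  2x [-0.357, -0.8, 0.0] [0, 0, -0.068] f1
call
  2
  3x [-0.059, -0.286, 0.0] [0, 0, -0.022] f1
  2x [-0.059, -0.286, 0.32] [0, 0, -0.022] f1
  3x [-0.059, -0.286, 0.38] [0, 0, -0.022] f1
end [505.  271.9 -16.   24.4]
call
  1
  4x [0.0, 0.0, 0.0] [0, 0, 0.0] f0
  2x [0.0, 0.0, -0.3] [0, 0, 0.0] f0
  2x [0.0, 0.0, -0.63] [0, 0, 0.0] f0
end [505.  271.9 110.   24.4]
```

Request:
step_arm --targets '[{"dp": [0.588,0.13,0.75],"angular": [0,0,-0.018],"fingers": 0},{"dp": [0.588,0.13,0.75],"angular": [0,0,-0.018],"fingers": 0},{"dp": [0.588,0.13,0.75],"angular": [0,0,-0.018],"fingers": 0},{"dp": [0.588,0.13,0.75],"angular": [0,0,-0.018],"fingers": 0},{"dp": [0.588,0.13,0.75],"angular": [0,0,-0.018],"fingers": 0},{"dp": [0.588,0.13,0.75],"angular": [0,0,-0.018],"fingers": 0},{"dp": [0.588,0.13,0.75],"angular": [0,0,-0.018],"fingers": 0},{"dp": [0.588,0.13,0.75],"angular": [0,0,-0.018],"fingers": 0}]'

```text
time: 38.45
tool_pos: [629.8, 74.4, 111.9]
tcp_rot: [180.0, -0.2, 8.2]
ft_force: [0.3, -0.5, -0.6]
finger_gap: 85.4
grip_force: 0.0
```

Request:
step_arm --targets '[{"dp": [0,0,0.45],"angular": [0,0,0],"fingers": 0},{"dp": [0,0,0.45],"angular": [0,0,0],"fingers": 0},{"dp": [0,0,0.45],"angular": [0,0,0],"fingers": 0},{"dp": [0,0,0.725],"angular": [0,0,0],"fingers": 0},{"dp": [0,0,0.725],"angular": [0,0,0],"fingers": 0},{"dp": [0,0,0.725],"angular": [0,0,0],"fingers": 0},{"dp": [0,0,0.725],"angular": [0,0,0],"fingers": 0},{"dp": [0,0,0.725],"angular": [0,0,0],"fingers": 0}]'

```text
time: 39.45
tool_pos: [631.0, 74.3, -32.7]
tcp_rot: [180.0, -0.2, 8.2]
ft_force: [-0.6, -0.3, -0.3]
finger_gap: 85.4
grip_force: 0.0
```

Request:
step_arm --targets '[{"dp": [0,0,0],"angular": [0,0,0],"fingers": 1},{"dp": [0,0,0],"angular": [0,0,0],"fingers": 1},{"dp": [0,0,0],"angular": [0,0,0],"fingers": 1},{"dp": [0,0,0],"angular": [0,0,0],"fingers": 1},{"dp": [0,0,0],"angular": [0,0,0],"fingers": 1},{"dp": [0,0,-0.1],"angular": [0,0,0],"fingers": 1},{"dp": [0,0,-0.475],"angular": [0,0,0],"fingers": 1},{"dp": [0,0,-0.475],"angular": [0,0,0],"fingers": 1}]'

```text
time: 40.45
tool_pos: [633.2, 74.4, 66.7]
tcp_rot: [179.9, -0.5, 8.2]
ft_force: [0.5, 0.4, -0.1]
finger_gap: 52.3
grip_force: 63.3
```

Request:
step_arm --targets '[{"dp": [-0.089,-0.2,0],"angular": [0,0,-0.017],"fingers": 1},{"dp": [-0.089,-0.2,0],"angular": [0,0,-0.017],"fingers": 1},{"dp": [-0.178,-0.4,0],"angular": [0,0,-0.034],"fingers": 1},{"dp": [-0.178,-0.4,0],"angular": [0,0,-0.034],"fingers": 1},{"dp": [-0.267,-0.6,0],"angular": [0,0,-0.051],"fingers": 1},{"dp": [-0.267,-0.6,0],"angular": [0,0,-0.051],"fingers": 1},{"dp": [-0.357,-0.8,0],"angular": [0,0,-0.068],"fingers": 1},{"dp": [-0.357,-0.8,0],"angular": [0,0,-0.068],"fingers": 1}]'

```text
time: 41.45
tool_pos: [535.1, 223.1, 59.8]
tcp_rot: [-180.0, 0.0, 20.5]
ft_force: [-0.0, -0.2, -0.2]
finger_gap: 52.1
grip_force: 63.4
```

Run:
```python
from h import *
s=sense();print(s['tool_pos'],s['finger_gap'],s['grip_force'],s['ft_force'])
C=cam("wrist");im=snapshot("wrist");cv2.imwrite("pics/w5.png",im)
for d in masks_of("wrist","board1")[:3]: print(d['conf'],d['at'],d['pixels'].sum())
```

```text
[535.06172465 223.12452243  59.77714529] 52.12697100626776 63.39404225349426 [-0.02110092 -0.15091786 -0.16411081]
0.69 [187.2, 212.8] 6660
0.67 [143.3, 408.3] 871
0.59 [281.4, 266.5] 26396
```

View pics/w5.png

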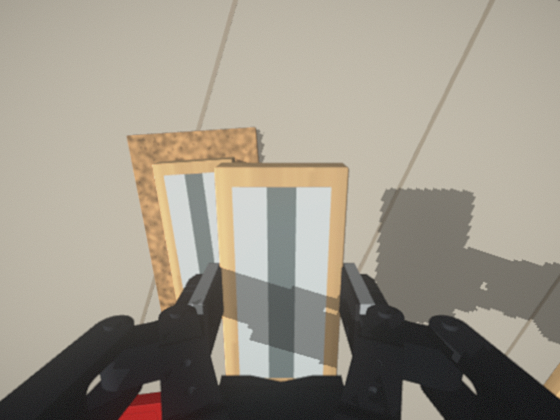

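Wrist view: board C is held level and square at (281,270), with board A on the mat at (190,220). Placing it.

Request:
step_arm --targets '[{"dp": [-0.059,-0.286,0],"angular": [0,0,-0.022],"fingers": 1},{"dp": [-0.059,-0.286,0],"angular": [0,0,-0.022],"fingers": 1},{"dp": [-0.059,-0.286,0],"angular": [0,0,-0.022],"fingers": 1},{"dp": [-0.059,-0.286,0.32],"angular": [0,0,-0.022],"fingers": 1},{"dp": [-0.059,-0.286,0.32],"angular": [0,0,-0.022],"fingers": 1},{"dp": [-0.059,-0.286,0.38],"angular": [0,0,-0.022],"fingers": 1},{"dp": [-0.059,-0.286,0.38],"angular": [0,0,-0.022],"fingers": 1},{"dp": [-0.059,-0.286,0.38],"angular": [0,0,-0.022],"fingers": 1}]'

```text
time: 42.55
tool_pos: [506.1, 272.2, -14.3]
tcp_rot: [180.0, -0.1, 24.4]
ft_force: [-0.2, 0.6, -0.7]
finger_gap: 52.3
grip_force: 63.6
```

Request:
step_arm --targets '[{"dp": [0,0,0],"angular": [0,0,0],"fingers": 0},{"dp": [0,0,0],"angular": [0,0,0],"fingers": 0},{"dp": [0,0,0],"angular": [0,0,0],"fingers": 0},{"dp": [0,0,0],"angular": [0,0,0],"fingers": 0},{"dp": [0,0,-0.3],"angular": [0,0,0],"fingers": 0},{"dp": [0,0,-0.3],"angular": [0,0,0],"fingers": 0},{"dp": [0,0,-0.63],"angular": [0,0,0],"fingers": 0},{"dp": [0,0,-0.63],"angular": [0,0,0],"fingers": 0}]'

```text
time: 43.55
tool_pos: [508.1, 273.3, 115.6]
tcp_rot: [180.0, -0.5, 24.4]
ft_force: [-0.2, 0.3, 0.0]
finger_gap: 85.2
grip_force: 0.0
```

Run:
```python
from h import *
plan([(535,80,230,5,0,8)])
```

```text
call
  1
  8x [-0.259, 0.936, -0.6] [0, 0, 0.108] f0
end [535.1  80.  230.    4.9]
```

Request:
step_arm --targets '[{"dp": [-0.259,0.936,-0.6],"angular": [0,0,0.108],"fingers": 0},{"dp": [-0.259,0.936,-0.6],"angular": [0,0,0.108],"fingers": 0},{"dp": [-0.259,0.936,-0.6],"angular": [0,0,0.108],"fingers": 0},{"dp": [-0.259,0.936,-0.6],"angular": [0,0,0.108],"fingers": 0},{"dp": [-0.259,0.936,-0.6],"angular": [0,0,0.108],"fingers": 0},{"dp": [-0.259,0.936,-0.6],"angular": [0,0,0.108],"fingers": 0},{"dp": [-0.259,0.936,-0.6],"angular": [0,0,0.108],"fingers": 0},{"dp": [-0.259,0.936,-0.6],"angular": [0,0,0.108],"fingers": 0}]'

```text
time: 44.55
tool_pos: [534.3, 80.9, 229.0]
tcp_rot: [-180.0, 0.1, 5.1]
ft_force: [-0.5, -0.4, 0.7]
finger_gap: 85.2
grip_force: 0.0
```

Run:
```python
from h import *
wlook("w6")
```

```text
tool [534.3  80.9 229. ] [-1.7999e+02  9.0000e-02  5.0700e+00]
board [604.85 -70.38  -3.54   0.97] 0.91 [418. 126.]
board [5.1028e+02 2.4600e+02 4.7840e+01 1.1000e-01] 0.79 [141. 180.]
board [ 4.7726e+02 -7.3590e+01  3.9000e-01  9.7000e-01] 0.62 [398. 229.]
board [503.8  280.95  24.98   0.93] 0.58 [116. 189.]
mat [5.0495e+02 2.7194e+02 2.3830e+01 3.8000e-01] 0.96
```

Run:
```python
from h import *
pick(604.2,-70.4,-3.8); place(3,g=.5); leave()
```

```text
call
  1
  8x [0.279, 0.779, 0.6] [0, 0, 0.049] f0
call
  2
  3x [0.0, 0.0, 0.45] [0, 0, 0.0] f0
  5x [0.0, 0.0, 0.725] [0, 0, 0.0] f0
call
  3
  5x [0.0, 0.0, 0.0] [0, 0, 0.0] f1
  1x [0.0, 0.0, -0.1] [0, 0, 0.0] f1
  2x [0.0, 0.0, -0.475] [0, 0, 0.0] f1
end [604.1 -70.4  60.   -3.9]
call
  1
  2x [-0.076, -0.209, 0.0] [0, 0, -0.02] f1
  2x [-0.153, -0.418, 0.0] [0, 0, -0.039] f1
  2x [-0.229, -0.628, 0.0] [0, 0, -0.059] f1
  2x [-0.305, -0.837, 0.0] [0, 0, -0.079] f1
call
  2
  3x [-0.09, -0.886, 0.0] [0, 0, -0.078] f1
  2x [-0.09, -0.886, 0.25] [0, 0, -0.078] f1
  3x [-0.09, -0.886, 0.31] [0, 0, -0.078] f1
end [505.1 271.8  -2.   24.4]
call
  1
  4x [0.0, 0.0, 0.0] [0, 0, 0.0] f0
  2x [0.0, 0.0, -0.3] [0, 0, 0.0] f0
  2x [0.0, 0.0, -0.56] [0, 0, 0.0] f0
end [505.1 271.8 110.   24.4]
```

Request:
step_arm --targets '[{"dp": [0.279,0.779,0.6],"angular": [0,0,0.049],"fingers": 0},{"dp": [0.279,0.779,0.6],"angular": [0,0,0.049],"fingers": 0},{"dp": [0.279,0.779,0.6],"angular": [0,0,0.049],"fingers": 0},{"dp": [0.279,0.779,0.6],"angular": [0,0,0.049],"fingers": 0},{"dp": [0.279,0.779,0.6],"angular": [0,0,0.049],"fingers": 0},{"dp": [0.279,0.779,0.6],"angular": [0,0,0.049],"fingers": 0},{"dp": [0.279,0.779,0.6],"angular": [0,0,0.049],"fingers": 0},{"dp": [0.279,0.779,0.6],"angular": [0,0,0.049],"fingers": 0}]'

```text
time: 45.7
tool_pos: [604.5, -69.6, 111.2]
tcp_rot: [180.0, -0.1, -3.8]
ft_force: [-0.6, 0.1, 0.6]
finger_gap: 85.3
grip_force: 0.0
```

Request:
step_arm --targets '[{"dp": [0,0,0.45],"angular": [0,0,0],"fingers": 0},{"dp": [0,0,0.45],"angular": [0,0,0],"fingers": 0},{"dp": [0,0,0.45],"angular": [0,0,0],"fingers": 0},{"dp": [0,0,0.725],"angular": [0,0,0],"fingers": 0},{"dp": [0,0,0.725],"angular": [0,0,0],"fingers": 0},{"dp": [0,0,0.725],"angular": [0,0,0],"fingers": 0},{"dp": [0,0,0.725],"angular": [0,0,0],"fingers": 0},{"dp": [0,0,0.725],"angular": [0,0,0],"fingers": 0}]'

```text
time: 46.7
tool_pos: [605.7, -70.8, -32.8]
tcp_rot: [180.0, -0.2, -3.8]
ft_force: [0.2, 0.7, 0.6]
finger_gap: 85.5
grip_force: 0.0
```

Request:
step_arm --targets '[{"dp": [0,0,0],"angular": [0,0,0],"fingers": 1},{"dp": [0,0,0],"angular": [0,0,0],"fingers": 1},{"dp": [0,0,0],"angular": [0,0,0],"fingers": 1},{"dp": [0,0,0],"angular": [0,0,0],"fingers": 1},{"dp": [0,0,0],"angular": [0,0,0],"fingers": 1},{"dp": [0,0,-0.1],"angular": [0,0,0],"fingers": 1},{"dp": [0,0,-0.475],"angular": [0,0,0],"fingers": 1},{"dp": [0,0,-0.475],"angular": [0,0,0],"fingers": 1}]'

```text
time: 47.7
tool_pos: [607.9, -71.2, 66.6]
tcp_rot: [179.9, -0.5, -3.8]
ft_force: [0.5, 1.1, -0.8]
finger_gap: 51.9
grip_force: 63.2
```

Request:
step_arm --targets '[{"dp": [-0.076,-0.209,0],"angular": [0,0,-0.02],"fingers": 1},{"dp": [-0.076,-0.209,0],"angular": [0,0,-0.02],"fingers": 1},{"dp": [-0.153,-0.418,0],"angular": [0,0,-0.039],"fingers": 1},{"dp": [-0.153,-0.418,0],"angular": [0,0,-0.039],"fingers": 1},{"dp": [-0.229,-0.628,0],"angular": [0,0,-0.059],"fingers": 1},{"dp": [-0.229,-0.628,0],"angular": [0,0,-0.059],"fingers": 1},{"dp": [-0.305,-0.837,0],"angular": [0,0,-0.079],"fingers": 1},{"dp": [-0.305,-0.837,0],"angular": [0,0,-0.079],"fingers": 1}]'

```text
time: 48.7
tool_pos: [554.0, 101.6, 59.8]
tcp_rot: [-180.0, 0.0, 10.5]
ft_force: [-0.3, 0.5, -1.6]
finger_gap: 52.2
grip_force: 63.4
```

Request:
step_arm --targets '[{"dp": [-0.023,-0.222,0],"angular": [0,0,-0.02],"fingers": 1},{"dp": [-0.023,-0.222,0],"angular": [0,0,-0.02],"fingers": 1},{"dp": [-0.045,-0.443,0],"angular": [0,0,-0.04],"fingers": 1},{"dp": [-0.045,-0.443,0],"angular": [0,0,-0.04],"fingers": 1},{"dp": [-0.068,-0.665,0],"angular": [0,0,-0.06],"fingers": 1},{"dp": [-0.068,-0.665,0],"angular": [0,0,-0.06],"fingers": 1},{"dp": [-0.09,-0.886,0],"angular": [0,0,-0.078],"fingers": 1},{"dp": [-0.09,-0.886,0],"angular": [0,0,-0.078],"fingers": 1}]'

```text
time: 49.7
tool_pos: [505.1, 272.0, 60.0]
tcp_rot: [180.0, -0.0, 24.4]
ft_force: [0.8, 0.4, -1.6]
finger_gap: 51.6
grip_force: 63.5
```

Run:
```python
from h import *
s=sense();print(s['tool_pos'],s['tcp_rot'],s['finger_gap'],s['grip_force'],s['ft_force'])
C=cam("wrist");im=snapshot("wrist")
ref=cv2.imread("pics/w5.png")
# held board silhouette compared with board C's (same grasp)
print("diff rows above fingers:",np.abs(im[150:260,230:340].astype(int)-ref[150:260,230:340]).mean())
cv2.imwrite("pics/w7.png",im)
for d in masks_of("wrist","board1")[:3]: 
    c=np.argwhere(d['pixels']);print(round(d['conf'],2),np.round(d['at']),c.min(0),c.max(0),d['pixels'].sum())
```

```text
[505.05621444 271.97666218  60.019662  ] [ 1.79993319e+02 -1.00806197e-02  2.44483311e+01] 51.63020500596605 63.45629811286926 [ 0.84104883  0.35951341 -1.57143819]
diff rows above fingers: 6.516694214876033
0.8 [147. 408.] [382 121] [419 160] 996
0.71 [281. 154.] [145 238] [161 325] 1382
0.55 [283. 263.] [161 213] [380 348] 26439
```

Request:
step_arm --targets '[{"dp": [0,0,0.1],"angular": [0,0,0],"fingers": 1},{"dp": [0,0,0.2],"angular": [0,0,0],"fingers": 1},{"dp": [0,0,0.25],"angular": [0,0,0],"fingers": 1},{"dp": [0,0,0.28],"angular": [0,0,0],"fingers": 1},{"dp": [0,0,0.31],"angular": [0,0,0],"fingers": 1},{"dp": [0,0,0.31],"angular": [0,0,0],"fingers": 1},{"dp": [0,0,0.31],"angular": [0,0,0],"fingers": 1},{"dp": [0,0,0.31],"angular": [0,0,0],"fingers": 1}]'

```text
time: 50.8
tool_pos: [504.9, 271.9, -1.8]
tcp_rot: [-180.0, -0.0, 24.4]
ft_force: [-1.0, -0.7, -1.5]
finger_gap: 52.4
grip_force: 63.5
```

Request:
step_arm --targets '[{"dp": [0,0,0],"angular": [0,0,0],"fingers": 0},{"dp": [0,0,0],"angular": [0,0,0],"fingers": 0},{"dp": [0,0,0],"angular": [0,0,0],"fingers": 0},{"dp": [0,0,0],"angular": [0,0,0],"fingers": 0},{"dp": [0,0,-0.3],"angular": [0,0,0],"fingers": 0},{"dp": [0,0,-0.3],"angular": [0,0,0],"fingers": 0},{"dp": [0,0,-0.56],"angular": [0,0,0],"fingers": 0},{"dp": [0,0,-0.56],"angular": [0,0,0],"fingers": 0}]'

```text
time: 51.8
tool_pos: [507.9, 273.1, 114.9]
tcp_rot: [180.0, -0.5, 24.4]
ft_force: [1.1, 0.2, -0.1]
finger_gap: 85.4
grip_force: 0.0
```

Run:
```python
from h import *
for l in boards(): print(np.round(l,2))
plan([(480,80,230,5,0,8)])
```

```text
[476.72 -73.3    1.02   0.92   2.     0.79]
[519.1  251.6   24.67   0.58   2.     0.61]
[482.61 294.7   22.31   0.53   2.     0.61]
[5.1893e+02 2.5170e+02 2.5120e+01 5.9000e-01 2.0000e+00 4.4000e-01]
call
  1
  8x [-0.51, 0.822, -0.6] [0, 0, 0.108] f0
end [480.   80.  230.    4.9]
```

Request:
step_arm --targets '[{"dp": [-0.51,0.822,-0.6],"angular": [0,0,0.108],"fingers": 0},{"dp": [-0.51,0.822,-0.6],"angular": [0,0,0.108],"fingers": 0},{"dp": [-0.51,0.822,-0.6],"angular": [0,0,0.108],"fingers": 0},{"dp": [-0.51,0.822,-0.6],"angular": [0,0,0.108],"fingers": 0},{"dp": [-0.51,0.822,-0.6],"angular": [0,0,0.108],"fingers": 0},{"dp": [-0.51,0.822,-0.6],"angular": [0,0,0.108],"fingers": 0},{"dp": [-0.51,0.822,-0.6],"angular": [0,0,0.108],"fingers": 0},{"dp": [-0.51,0.822,-0.6],"angular": [0,0,0.108],"fingers": 0}]'

```text
time: 53.0
tool_pos: [479.3, 80.7, 228.9]
tcp_rot: [-180.0, 0.1, 5.1]
ft_force: [0.0, -0.1, 0.1]
finger_gap: 85.8
grip_force: 0.0
```

Run:
```python
from h import *
wlook("w8")
```

```text
tool [479.3  80.7 228.9] [-1.7999e+02  1.1000e-01  5.0600e+00]
board [ 5.1077e+02  2.5469e+02 -3.8800e+00  1.2000e-01] 0.94 [133. 131.]
board [5.1255e+02 2.4446e+02 5.0950e+01 1.0000e-01] 0.71 [140. 129.]
board [505.69 288.51  24.29   0.89] 0.69 [106. 139.]
board [476.65 -73.33   0.65   0.94] 0.64 [405. 188.]
mat [5.0513e+02 2.7209e+02 2.4190e+01 3.4000e-01] 0.59
```

View pics/w8.png

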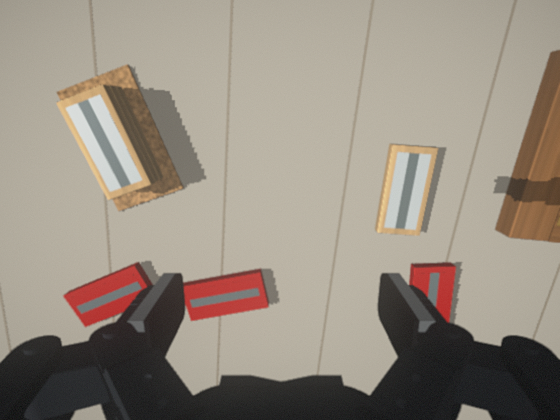

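Wrist view: the three stacked boards sit flush and aligned on the mat at (105,140), with the last pine board at (407,190).

Run:
```python
from h import *
pick(476.6,-73.4,.6); place(4,g=.5,h=70); leave()
```

```text
call
  1
  8x [-0.083, 0.762, 0.6] [0, 0, 0.024] f0
call
  2
  3x [0.0, 0.0, 0.45] [0, 0, 0.0] f0
  5x [0.0, 0.0, 0.725] [0, 0, 0.0] f0
call
  3
  5x [0.0, 0.0, 0.0] [0, 0, 0.0] f1
  1x [0.0, 0.0, -0.1] [0, 0, 0.0] f1
  2x [0.0, 0.0, -0.475] [0, 0, 0.0] f1
end [476.6 -73.3  60.    0.6]
call
  1
  2x [0.02, -0.215, -0.05] [0, 0, -0.017] f1
  2x [0.04, -0.431, -0.05] [0, 0, -0.033] f1
  2x [0.06, -0.646, -0.05] [0, 0, -0.05] f1
  2x [0.08, -0.862, -0.05] [0, 0, -0.066] f1
call
  2
  3x [0.256, -0.827, 0.0] [0, 0, -0.066] f1
  2x [0.256, -0.827, 0.23] [0, 0, -0.066] f1
  3x [0.256, -0.827, 0.29] [0, 0, -0.066] f1
end [504.9 271.8  12.   24.4]
call
  1
  4x [0.0, 0.0, 0.0] [0, 0, 0.0] f0
  2x [0.0, 0.0, -0.3] [0, 0, 0.0] f0
  2x [0.0, 0.0, -0.49] [0, 0, 0.0] f0
end [504.9 271.8 110.   24.4]
```

Request:
step_arm --targets '[{"dp": [-0.083,0.762,0.6],"angular": [0,0,0.024],"fingers": 0},{"dp": [-0.083,0.762,0.6],"angular": [0,0,0.024],"fingers": 0},{"dp": [-0.083,0.762,0.6],"angular": [0,0,0.024],"fingers": 0},{"dp": [-0.083,0.762,0.6],"angular": [0,0,0.024],"fingers": 0},{"dp": [-0.083,0.762,0.6],"angular": [0,0,0.024],"fingers": 0},{"dp": [-0.083,0.762,0.6],"angular": [0,0,0.024],"fingers": 0},{"dp": [-0.083,0.762,0.6],"angular": [0,0,0.024],"fingers": 0},{"dp": [-0.083,0.762,0.6],"angular": [0,0,0.024],"fingers": 0}]'

```text
time: 54.15
tool_pos: [477.1, -72.8, 110.7]
tcp_rot: [180.0, -0.1, 0.7]
ft_force: [0.5, 0.9, 0.1]
finger_gap: 85.7
grip_force: 0.0
```

Request:
step_arm --targets '[{"dp": [0,0,0.45],"angular": [0,0,0],"fingers": 0},{"dp": [0,0,0.45],"angular": [0,0,0],"fingers": 0},{"dp": [0,0,0.45],"angular": [0,0,0],"fingers": 0},{"dp": [0,0,0.725],"angular": [0,0,0],"fingers": 0},{"dp": [0,0,0.725],"angular": [0,0,0],"fingers": 0},{"dp": [0,0,0.725],"angular": [0,0,0],"fingers": 0},{"dp": [0,0,0.725],"angular": [0,0,0],"fingers": 0},{"dp": [0,0,0.725],"angular": [0,0,0],"fingers": 0}]'

```text
time: 55.15
tool_pos: [478.2, -73.8, -33.1]
tcp_rot: [180.0, -0.2, 0.7]
ft_force: [-0.5, 0.5, 0.6]
finger_gap: 85.5
grip_force: 0.0
```

Request:
step_arm --targets '[{"dp": [0,0,0],"angular": [0,0,0],"fingers": 1},{"dp": [0,0,0],"angular": [0,0,0],"fingers": 1},{"dp": [0,0,0],"angular": [0,0,0],"fingers": 1},{"dp": [0,0,0],"angular": [0,0,0],"fingers": 1},{"dp": [0,0,0],"angular": [0,0,0],"fingers": 1},{"dp": [0,0,-0.1],"angular": [0,0,0],"fingers": 1},{"dp": [0,0,-0.475],"angular": [0,0,0],"fingers": 1},{"dp": [0,0,-0.475],"angular": [0,0,0],"fingers": 1}]'

```text
time: 56.15
tool_pos: [479.6, -74.2, 64.5]
tcp_rot: [179.9, -0.4, 0.7]
ft_force: [0.9, 0.1, -1.0]
finger_gap: 52.1
grip_force: 63.4
```

Request:
step_arm --targets '[{"dp": [0.02,-0.215,-0.05],"angular": [0,0,-0.017],"fingers": 1},{"dp": [0.02,-0.215,-0.05],"angular": [0,0,-0.017],"fingers": 1},{"dp": [0.04,-0.431,-0.05],"angular": [0,0,-0.033],"fingers": 1},{"dp": [0.04,-0.431,-0.05],"angular": [0,0,-0.033],"fingers": 1},{"dp": [0.06,-0.646,-0.05],"angular": [0,0,-0.05],"fingers": 1},{"dp": [0.06,-0.646,-0.05],"angular": [0,0,-0.05],"fingers": 1},{"dp": [0.08,-0.862,-0.05],"angular": [0,0,-0.066],"fingers": 1},{"dp": [0.08,-0.862,-0.05],"angular": [0,0,-0.066],"fingers": 1}]'

```text
time: 57.15
tool_pos: [490.3, 99.6, 69.4]
tcp_rot: [-180.0, 0.1, 12.6]
ft_force: [0.0, -0.3, -1.6]
finger_gap: 52.0
grip_force: 63.6
```

Request:
step_arm --targets '[{"dp": [0.064,-0.207,0],"angular": [0,0,-0.016],"fingers": 1},{"dp": [0.064,-0.207,0],"angular": [0,0,-0.016],"fingers": 1},{"dp": [0.128,-0.414,0],"angular": [0,0,-0.033],"fingers": 1},{"dp": [0.128,-0.414,0],"angular": [0,0,-0.033],"fingers": 1},{"dp": [0.192,-0.62,0],"angular": [0,0,-0.05],"fingers": 1},{"dp": [0.192,-0.62,0],"angular": [0,0,-0.05],"fingers": 1},{"dp": [0.256,-0.827,0],"angular": [0,0,-0.066],"fingers": 1},{"dp": [0.256,-0.827,0],"angular": [0,0,-0.066],"fingers": 1}]'

```text
time: 58.15
tool_pos: [504.9, 271.6, 69.8]
tcp_rot: [180.0, 0.0, 24.4]
ft_force: [0.5, -0.0, -0.8]
finger_gap: 51.9
grip_force: 63.6
```

Run:
```python
from h import *
s=sense();print(s['tool_pos'],s['tcp_rot'],s['finger_gap'],s['grip_force'],s['ft_force'])
im=snapshot("wrist");cv2.imwrite("pics/w9.png",im)
for d in masks_of("wrist","board1")[:3]: 
    c=np.argwhere(d['pixels']);print(round(d['conf'],2),np.round(d['at']),c.min(0),c.max(0),d['pixels'].sum())
```

```text
[504.88962507 271.59170191  69.7907235 ] [1.79987980e+02 1.36820535e-02 2.44454767e+01] 51.87319177121826 63.58715057373047 [ 0.49731691 -0.03651617 -0.80077486]
0.95 [281. 262.] [162 215] [380 348] 26229
0.94 [145. 404.] [370 120] [419 219] 1101
0.72 [280. 155.] [145 236] [163 325] 1529
```

Same silhouette as before (rows 162–380), so the board is held well. Lower, release, then plan the way to the backboard.

Request:
step_arm --targets '[{"dp": [0,0,0.1],"angular": [0,0,0],"fingers": 1},{"dp": [0,0,0.2],"angular": [0,0,0],"fingers": 1},{"dp": [0,0,0.24],"angular": [0,0,0],"fingers": 1},{"dp": [0,0,0.27],"angular": [0,0,0],"fingers": 1},{"dp": [0,0,0.29],"angular": [0,0,0],"fingers": 1},{"dp": [0,0,0.29],"angular": [0,0,0],"fingers": 1},{"dp": [0,0,0.29],"angular": [0,0,0],"fingers": 1},{"dp": [0,0,0.29],"angular": [0,0,0],"fingers": 1}]'

```text
time: 59.25
tool_pos: [504.8, 271.9, 12.3]
tcp_rot: [-180.0, -0.0, 24.4]
ft_force: [0.3, -0.8, -1.1]
finger_gap: 52.2
grip_force: 63.6
```

Request:
step_arm --targets '[{"dp": [0,0,0],"angular": [0,0,0],"fingers": 0},{"dp": [0,0,0],"angular": [0,0,0],"fingers": 0},{"dp": [0,0,0],"angular": [0,0,0],"fingers": 0},{"dp": [0,0,0],"angular": [0,0,0],"fingers": 0},{"dp": [0,0,-0.3],"angular": [0,0,0],"fingers": 0},{"dp": [0,0,-0.3],"angular": [0,0,0],"fingers": 0},{"dp": [0,0,-0.49],"angular": [0,0,0],"fingers": 0},{"dp": [0,0,-0.49],"angular": [0,0,0],"fingers": 0}]'

```text
time: 60.25
tool_pos: [506.8, 272.7, 113.4]
tcp_rot: [180.0, -0.3, 24.4]
ft_force: [0.0, 0.5, 0.3]
finger_gap: 85.7
grip_force: 0.0
```

Run:
```python
from h import *
plan([(505,140,190,60,0,8),(500,-40,210,90,0,8),(510,-190,220,90,0,8),(500,-278,200,90,.5,8)])
```

```text
call
  1
  8x [-0.272, 0.6, -0.4] [0, 0, -0.198] f0
call
  2
  8x [-0.792, 0.429, -0.1] [0, 0, -0.167] f0
call
  3
  8x [-0.75, 0.048, -0.05] [0, 0, 0.0] f0
call
  4
  8x [-0.44, -0.05, 0.1] [0, 0, 0.0] f0.5
end [ 500.  -278.   200.    90.1]
```

Request:
step_arm --targets '[{"dp": [-0.272,0.6,-0.4],"angular": [0,0,-0.198],"fingers": 0},{"dp": [-0.272,0.6,-0.4],"angular": [0,0,-0.198],"fingers": 0},{"dp": [-0.272,0.6,-0.4],"angular": [0,0,-0.198],"fingers": 0},{"dp": [-0.272,0.6,-0.4],"angular": [0,0,-0.198],"fingers": 0},{"dp": [-0.272,0.6,-0.4],"angular": [0,0,-0.198],"fingers": 0},{"dp": [-0.272,0.6,-0.4],"angular": [0,0,-0.198],"fingers": 0},{"dp": [-0.272,0.6,-0.4],"angular": [0,0,-0.198],"fingers": 0},{"dp": [-0.272,0.6,-0.4],"angular": [0,0,-0.198],"fingers": 0}]'

```text
time: 61.25
tool_pos: [504.5, 140.3, 189.6]
tcp_rot: [-180.0, 0.0, 60.1]
ft_force: [0.2, -0.4, 0.3]
finger_gap: 85.3
grip_force: 0.0
```

Run:
```python
from h import *
C=cam("wrist");im=snapshot("wrist")
for p in [box(505,271.8,np.radians(24.4),110,54,60,60)[::2], box(505,271.8,np.radians(24.4),110,54,4,4)[::2],box(505,271.8,np.radians(24.4),150,90,4,4)[::2]]:
    q=proj(C,p)[[0,1,3,2]]; cv2.polylines(im,[np.int32(q*16)],True,(0,0,255),1,shift=4)
cv2.imwrite("pics/w10.png",im)
```

```text
Traceback (most recent call last):
  File "h.py", line 12, in proj
    return cv2.projectPoints(np.float64(X),cv2.Rodrigues(C['R'])[0],C['t'],C['K'],C['D'])[0].reshape(-1,2)
           ~~~~~~~~~~~~~~~~~^^^^^^^^^^^^^^^^^^^^^^^^^^^^^^^^^^^^^^^^^^^^^^^^^^^^^^^^^^^^^
cv2.error: OpenCV(4.12.0) /io/opencv/modules/calib3d/src/calibration_base.cpp:1490: error: (-215:Assertion failed) npoints >= 0 && (depth == CV_32F || depth == CV_64F) in function 'projectPoints'
```

```bash
sed -i "s/cv2.projectPoints(np.float64(X)/cv2.projectPoints(np.ascontiguousarray(X,np.float64).reshape(-1,1,3)/" h.py
python3 - <<'E'
from h import *
C=cam("wrist");im=snapshot("wrist")
for p in [box(505,271.8,np.radians(24.4),110,54,60,60)[::2], box(505,271.8,np.radians(24.4),110,54,4,4)[::2],box(505,271.8,np.radians(24.4),150,90,4,4)[::2]]:
    q=proj(C,p)[[0,1,3,2]]; cv2.polylines(im,[np.int32(q*16)],True,(0,0,255),1,shift=4)
cv2.imwrite("pics/w10.png",im)
E
```

```text
(no output)
```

View pics/w10.png

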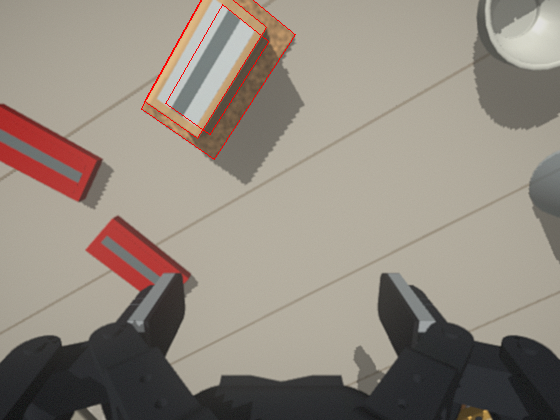

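Wrist view: the pile's top face at (205,70) matches the drawn outline (z = 60, on the mat's axes) within a couple of pixels, so all four boards are flush. Next is the backboard.

Request:
step_arm --targets '[{"dp": [-0.792,0.429,-0.1],"angular": [0,0,-0.167],"fingers": 0},{"dp": [-0.792,0.429,-0.1],"angular": [0,0,-0.167],"fingers": 0},{"dp": [-0.792,0.429,-0.1],"angular": [0,0,-0.167],"fingers": 0},{"dp": [-0.792,0.429,-0.1],"angular": [0,0,-0.167],"fingers": 0},{"dp": [-0.792,0.429,-0.1],"angular": [0,0,-0.167],"fingers": 0},{"dp": [-0.792,0.429,-0.1],"angular": [0,0,-0.167],"fingers": 0},{"dp": [-0.792,0.429,-0.1],"angular": [0,0,-0.167],"fingers": 0},{"dp": [-0.792,0.429,-0.1],"angular": [0,0,-0.167],"fingers": 0}]'

```text
time: 62.35
tool_pos: [500.0, -39.3, 209.8]
tcp_rot: [-180.0, -0.0, 90.2]
ft_force: [0.7, -0.9, 0.5]
finger_gap: 85.1
grip_force: 0.0
```

Request:
step_arm --targets '[{"dp": [-0.75,0.048,-0.05],"angular": [0,0,0],"fingers": 0},{"dp": [-0.75,0.048,-0.05],"angular": [0,0,0],"fingers": 0},{"dp": [-0.75,0.048,-0.05],"angular": [0,0,0],"fingers": 0},{"dp": [-0.75,0.048,-0.05],"angular": [0,0,0],"fingers": 0},{"dp": [-0.75,0.048,-0.05],"angular": [0,0,0],"fingers": 0},{"dp": [-0.75,0.048,-0.05],"angular": [0,0,0],"fingers": 0},{"dp": [-0.75,0.048,-0.05],"angular": [0,0,0],"fingers": 0},{"dp": [-0.75,0.048,-0.05],"angular": [0,0,0],"fingers": 0}]'

```text
time: 63.35
tool_pos: [510.0, -189.5, 220.1]
tcp_rot: [180.0, 0.0, 90.2]
ft_force: [0.1, 0.1, -0.3]
finger_gap: 85.4
grip_force: 0.0
```

Request:
step_arm --targets '[{"dp": [-0.44,-0.05,0.1],"angular": [0,0,0],"fingers": 0.5},{"dp": [-0.44,-0.05,0.1],"angular": [0,0,0],"fingers": 0.5},{"dp": [-0.44,-0.05,0.1],"angular": [0,0,0],"fingers": 0.5},{"dp": [-0.44,-0.05,0.1],"angular": [0,0,0],"fingers": 0.5},{"dp": [-0.44,-0.05,0.1],"angular": [0,0,0],"fingers": 0.5},{"dp": [-0.44,-0.05,0.1],"angular": [0,0,0],"fingers": 0.5},{"dp": [-0.44,-0.05,0.1],"angular": [0,0,0],"fingers": 0.5},{"dp": [-0.44,-0.05,0.1],"angular": [0,0,0],"fingers": 0.5}]'

```text
time: 64.35
tool_pos: [500.2, -277.9, 200.1]
tcp_rot: [180.0, 0.0, 90.1]
ft_force: [1.1, 0.2, -0.5]
finger_gap: 42.5
grip_force: 0.0
```

Run:
```python
from h import *
s=sense();print(s['tool_pos'],s['tcp_rot'])
C=cam("wrist");im=snapshot("wrist")
for p in [box(538.2,-278.3,0,16,44,64,64)[::2], box(538.2,-278.3,0,110,54,30,30)[::2]]:
    q=proj(C,p)[[0,1,3,2]]; cv2.polylines(im,[np.int32(q*16)],True,(255,0,0),1,shift=4)
for k in masks_of("wrist","button1")[:5]:
    P=ray(C,np.argwhere(k['pixels'])[:,::-1],46)[:,:2]; print(round(k['conf'],2),np.round(k['at']),cv2.minAreaRect(P.astype(np.float32)))
cv2.imwrite("pics/w11.png",im)
```

```text
[ 500.17871937 -277.90633878  200.07926282] [1.79994530e+02 3.09129782e-03 9.01386224e+01]
0.94 [355. 142.] ((573.248291015625, -229.99365234375), (16.39173698425293, 61.47758102416992), 89.99042510986328)
0.87 [247. 187.] ((463.48291015625, -277.1039123535156), (60.1034049987793, 15.506877899169922), 88.60592651367188)
0.82 [387. 186.] ((612.4584350585938, -278.5309753417969), (61.19526290893555, 19.145896911621094), 88.12577819824219)
0.82 [283. 231.] ((503.83795166015625, -324.3792724609375), (57.043617248535156, 17.06997299194336), 0.08274169266223907)
```

View pics/w11.png

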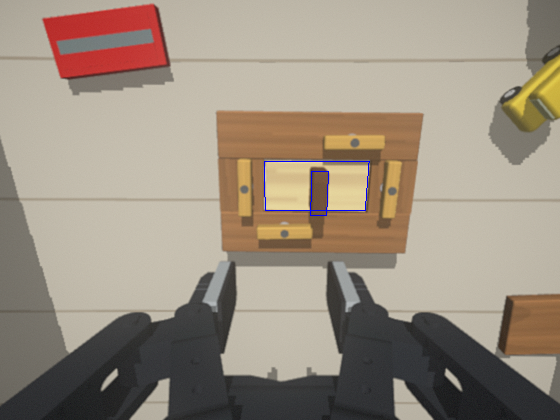

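Wrist view: the four buttons at (355,142), (247,187), (387,186) and (283,231) lie along their rails. The handle at (319,190) and the backboard match the drawn outline within about 1 mm. Grip the handle and lift.

Run:
```python
from h import *
x,y=537.8,-277.8
plan([(x,y,60,90,.5,8),(x,y,10,90,.5,3),(x,y,-2,90,.5,5),(x,y,-2,90,1,5),(x,y,8,90,1,3),(x,y,40,90,1,2),(x,y,70,90,1,2),(x,y,110,90,1,4)])
def seg(a,b): 
    a,b=np.array(a,float),np.array(b,float); plan([(*(a+(b-a)*k/4),1,2) for k in(1,2,3,4)])
seg((x,y,110,90),(520,-95,110,98)); seg((520,-95,110,98),(505,88,110,106)); seg((505,88,110,106),(505,271.8,110,114.4))
plan([(505,271.8,80,114.4,1,2),(505,271.8,55,114.4,1,2),(505,271.8,43,114.4,1,2),(505,271.8,39,114.4,1,2)])
plan([(505,271.8,39,114.4,1,2),(505,271.8,39,114.4,.5,4),(505,271.8,80,114.4,.5,2),(470,240,180,114.4,.5,8)])
```

```text
call
  1
  8x [0.001, 0.189, 0.7] [0, 0, 0.0] f0.5
call
  2
  3x [0.0, 0.0, 0.25] [0, 0, 0.0] f0.5
  5x [0.0, 0.0, 0.31] [0, 0, 0.0] f0.5
call
  3
  5x [0.0, 0.0, 0.0] [0, 0, 0.0] f1
  3x [0.0, 0.0, -0.05] [0, 0, 0.0] f1
call
  4
  2x [0.0, 0.0, -0.16] [0, 0, 0.0] f1
  2x [0.0, 0.0, -0.31] [0, 0, 0.0] f1
  4x [0.0, 0.0, -0.51] [0, 0, 0.0] f1
end [ 537.8 -277.8  110.    90.1]
call
  1
  2x [0.228, -0.022, 0.0] [0, 0, -0.011] f1
  2x [0.457, -0.044, 0.0] [0, 0, -0.022] f1
  2x [0.685, -0.066, 0.0] [0, 0, -0.033] f1
  2x [0.914, -0.088, 0.0] [0, 0, -0.044] f1
end [520. -95. 110.  98.]
call
  1
  2x [0.229, 0.013, 0.0] [0, 0, -0.011] f1
  2x [0.458, 0.027, 0.0] [0, 0, -0.022] f1
  2x [0.687, 0.04, 0.0] [0, 0, -0.033] f1
  2x [0.916, 0.053, 0.0] [0, 0, -0.044] f1
end [505.   87.9 110.  105.9]
call
  1
  2x [0.221, 0.063, 0.0] [0, 0, -0.012] f1
  2x [0.442, 0.126, 0.0] [0, 0, -0.024] f1
  2x [0.663, 0.189, 0.0] [0, 0, -0.035] f1
  2x [0.884, 0.252, 0.0] [0, 0, -0.047] f1
end [504.9 271.7 110.  114.4]
call
  1
  2x [0.0, 0.0, 0.15] [0, 0, 0.0] f1
  2x [0.0, 0.0, 0.275] [0, 0, 0.0] f1
  2x [0.0, 0.0, 0.335] [0, 0, 0.0] f1
  2x [0.0, 0.0, 0.355] [0, 0, 0.0] f1
end [504.9 271.7  39.  114.4]
call
  1
  2x [0.0, 0.0, 0.0] [0, 0, 0.0] f1
  4x [0.0, 0.0, 0.0] [0, 0, 0.0] f0.5
  2x [0.0, 0.0, -0.205] [0, 0, 0.0] f0.5
call
  2
  8x [-0.072, -0.225, -0.5] [0, 0, 0.0] f0.5
end [469.9 240.  180.  114.4]
```

Request:
step_arm --targets '[{"dp": [0.001,0.189,0.7],"angular": [0,0,0],"fingers": 0.5},{"dp": [0.001,0.189,0.7],"angular": [0,0,0],"fingers": 0.5},{"dp": [0.001,0.189,0.7],"angular": [0,0,0],"fingers": 0.5},{"dp": [0.001,0.189,0.7],"angular": [0,0,0],"fingers": 0.5},{"dp": [0.001,0.189,0.7],"angular": [0,0,0],"fingers": 0.5},{"dp": [0.001,0.189,0.7],"angular": [0,0,0],"fingers": 0.5},{"dp": [0.001,0.189,0.7],"angular": [0,0,0],"fingers": 0.5},{"dp": [0.001,0.189,0.7],"angular": [0,0,0],"fingers": 0.5}]'

```text
time: 65.45
tool_pos: [538.2, -278.1, 60.8]
tcp_rot: [179.9, 0.0, 90.1]
ft_force: [0.0, 0.5, 0.9]
finger_gap: 42.8
grip_force: 0.0
```

Request:
step_arm --targets '[{"dp": [0,0,0.25],"angular": [0,0,0],"fingers": 0.5},{"dp": [0,0,0.25],"angular": [0,0,0],"fingers": 0.5},{"dp": [0,0,0.25],"angular": [0,0,0],"fingers": 0.5},{"dp": [0,0,0.31],"angular": [0,0,0],"fingers": 0.5},{"dp": [0,0,0.31],"angular": [0,0,0],"fingers": 0.5},{"dp": [0,0,0.31],"angular": [0,0,0],"fingers": 0.5},{"dp": [0,0,0.31],"angular": [0,0,0],"fingers": 0.5},{"dp": [0,0,0.31],"angular": [0,0,0],"fingers": 0.5}]'

```text
time: 66.45
tool_pos: [538.1, -277.9, -1.7]
tcp_rot: [180.0, 0.0, 90.1]
ft_force: [-0.1, 0.2, -0.4]
finger_gap: 43.0
grip_force: 0.0
```

Request:
step_arm --targets '[{"dp": [0,0,0],"angular": [0,0,0],"fingers": 1},{"dp": [0,0,0],"angular": [0,0,0],"fingers": 1},{"dp": [0,0,0],"angular": [0,0,0],"fingers": 1},{"dp": [0,0,0],"angular": [0,0,0],"fingers": 1},{"dp": [0,0,0],"angular": [0,0,0],"fingers": 1},{"dp": [0,0,-0.05],"angular": [0,0,0],"fingers": 1},{"dp": [0,0,-0.05],"angular": [0,0,0],"fingers": 1},{"dp": [0,0,-0.05],"angular": [0,0,0],"fingers": 1}]'

```text
time: 67.45
tool_pos: [537.8, -277.8, 8.0]
tcp_rot: [-180.0, -0.0, 90.1]
ft_force: [0.2, -0.7, -1.4]
finger_gap: 15.2
grip_force: 59.0
```

Request:
step_arm --targets '[{"dp": [0,0,-0.16],"angular": [0,0,0],"fingers": 1},{"dp": [0,0,-0.16],"angular": [0,0,0],"fingers": 1},{"dp": [0,0,-0.31],"angular": [0,0,0],"fingers": 1},{"dp": [0,0,-0.31],"angular": [0,0,0],"fingers": 1},{"dp": [0,0,-0.51],"angular": [0,0,0],"fingers": 1},{"dp": [0,0,-0.51],"angular": [0,0,0],"fingers": 1},{"dp": [0,0,-0.51],"angular": [0,0,0],"fingers": 1},{"dp": [0,0,-0.51],"angular": [0,0,0],"fingers": 1}]'

```text
time: 68.45
tool_pos: [536.8, -277.1, 107.7]
tcp_rot: [-179.8, -0.1, 90.1]
ft_force: [-0.8, -0.0, -0.8]
finger_gap: 15.1
grip_force: 59.0
```

Run:
```python
from h import *
s=sense();print(s['tool_pos'],s['tcp_rot'],s['finger_gap'],s['grip_force'],s['ft_force'])
cv2.imwrite("pics/w12.png",snapshot("wrist"))
```

```text
[ 536.78547672 -277.14421608  107.67925849] [-1.79846530e+02 -9.82059638e-02  9.01162993e+01] 15.056865096422898 58.98146152496338 [-0.82259389 -0.03790656 -0.77214352]
```

View pics/w12.png

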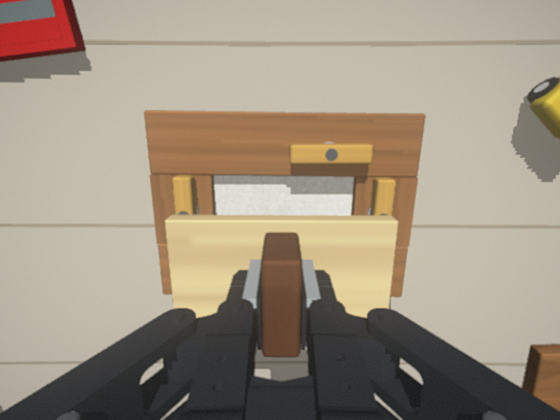

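Wrist view: the backboard is clear of the frame and level, with the handle gripped centrally at (281,290). The recess at (283,195) is empty. I'll carry it to the mat.

Request:
step_arm --targets '[{"dp": [0.228,-0.022,0],"angular": [0,0,-0.011],"fingers": 1},{"dp": [0.228,-0.022,0],"angular": [0,0,-0.011],"fingers": 1},{"dp": [0.457,-0.044,0],"angular": [0,0,-0.022],"fingers": 1},{"dp": [0.457,-0.044,0],"angular": [0,0,-0.022],"fingers": 1},{"dp": [0.685,-0.066,0],"angular": [0,0,-0.033],"fingers": 1},{"dp": [0.685,-0.066,0],"angular": [0,0,-0.033],"fingers": 1},{"dp": [0.914,-0.088,0],"angular": [0,0,-0.044],"fingers": 1},{"dp": [0.914,-0.088,0],"angular": [0,0,-0.044],"fingers": 1}]'

```text
time: 69.5
tool_pos: [519.8, -94.1, 109.6]
tcp_rot: [-180.0, -0.0, 98.1]
ft_force: [0.1, -0.4, -1.8]
finger_gap: 15.6
grip_force: 58.9
```

Request:
step_arm --targets '[{"dp": [0.229,0.013,0],"angular": [0,0,-0.011],"fingers": 1},{"dp": [0.229,0.013,0],"angular": [0,0,-0.011],"fingers": 1},{"dp": [0.458,0.027,0],"angular": [0,0,-0.022],"fingers": 1},{"dp": [0.458,0.027,0],"angular": [0,0,-0.022],"fingers": 1},{"dp": [0.687,0.04,0],"angular": [0,0,-0.033],"fingers": 1},{"dp": [0.687,0.04,0],"angular": [0,0,-0.033],"fingers": 1},{"dp": [0.916,0.053,0],"angular": [0,0,-0.044],"fingers": 1},{"dp": [0.916,0.053,0],"angular": [0,0,-0.044],"fingers": 1}]'

```text
time: 70.5
tool_pos: [505.2, 88.1, 110.0]
tcp_rot: [180.0, 0.0, 106.0]
ft_force: [-0.1, -0.8, -1.2]
finger_gap: 14.7
grip_force: 59.0
```

Request:
step_arm --targets '[{"dp": [0.221,0.063,0],"angular": [0,0,-0.012],"fingers": 1},{"dp": [0.221,0.063,0],"angular": [0,0,-0.012],"fingers": 1},{"dp": [0.442,0.126,0],"angular": [0,0,-0.024],"fingers": 1},{"dp": [0.442,0.126,0],"angular": [0,0,-0.024],"fingers": 1},{"dp": [0.663,0.189,0],"angular": [0,0,-0.035],"fingers": 1},{"dp": [0.663,0.189,0],"angular": [0,0,-0.035],"fingers": 1},{"dp": [0.884,0.252,0],"angular": [0,0,-0.047],"fingers": 1},{"dp": [0.884,0.252,0],"angular": [0,0,-0.047],"fingers": 1}]'

```text
time: 71.5
tool_pos: [505.2, 271.6, 110.0]
tcp_rot: [180.0, 0.0, 114.5]
ft_force: [0.4, -0.1, -2.0]
finger_gap: 15.3
grip_force: 59.2
```

Run:
```python
from h import *
s=sense();print(s['tool_pos'],s['tcp_rot'],s['finger_gap'],s['grip_force'],s['ft_force'])
a=cv2.imread("pics/w12.png");b=snapshot("wrist");cv2.imwrite("pics/w13.png",b)
print(np.abs(a[225:300,175:390].astype(int)-b[225:300,175:390]).mean())
for d in masks_of("wrist","backboard")[:1]:
    c=np.argwhere(d['pixels']);print(c.min(0),c.max(0))
```

```text
[505.2211782  271.60739877 109.9522437 ] [1.79990079e+02 1.39120360e-02 1.14464473e+02] 15.284094660333048 59.21990990638733 [ 0.39665118 -0.09042317 -2.0150228 ]
13.72217054263566
[215 165] [356 397]
```

View pics/w13.png

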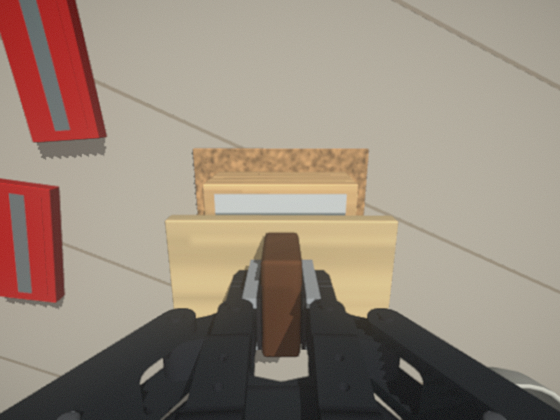

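The backboard at (281,265) hangs level and squarely above the pile at (281,195) and the mat, and hasn't shifted in the grip. Lowering it.

Request:
step_arm --targets '[{"dp": [0,0,0.15],"angular": [0,0,0],"fingers": 1},{"dp": [0,0,0.15],"angular": [0,0,0],"fingers": 1},{"dp": [0,0,0.275],"angular": [0,0,0],"fingers": 1},{"dp": [0,0,0.275],"angular": [0,0,0],"fingers": 1},{"dp": [0,0,0.335],"angular": [0,0,0],"fingers": 1},{"dp": [0,0,0.335],"angular": [0,0,0],"fingers": 1},{"dp": [0,0,0.355],"angular": [0,0,0],"fingers": 1},{"dp": [0,0,0.355],"angular": [0,0,0],"fingers": 1}]'

```text
time: 72.6
tool_pos: [504.6, 271.7, 39.0]
tcp_rot: [-180.0, -0.0, 114.4]
ft_force: [-1.1, -0.4, -1.5]
finger_gap: 14.9
grip_force: 59.2
```

Request:
step_arm --targets '[{"dp": [0,0,0],"angular": [0,0,0],"fingers": 1},{"dp": [0,0,0],"angular": [0,0,0],"fingers": 1},{"dp": [0,0,0],"angular": [0,0,0],"fingers": 0.5},{"dp": [0,0,0],"angular": [0,0,0],"fingers": 0.5},{"dp": [0,0,0],"angular": [0,0,0],"fingers": 0.5},{"dp": [0,0,0],"angular": [0,0,0],"fingers": 0.5},{"dp": [0,0,-0.205],"angular": [0,0,0],"fingers": 0.5},{"dp": [0,0,-0.205],"angular": [0,0,0],"fingers": 0.5}]'

```text
time: 73.6
tool_pos: [507.4, 272.8, 84.0]
tcp_rot: [179.6, 0.0, 114.4]
ft_force: [0.4, 0.7, 0.0]
finger_gap: 42.7
grip_force: 0.0
```

Request:
step_arm --targets '[{"dp": [0,0,-0.2],"angular": [0,0,0],"fingers": 0.5},{"dp": [0,0,-0.2],"angular": [0,0,0],"fingers": 0.5},{"dp": [-0.6,-0.225,-0.7],"angular": [0,0,0],"fingers": 0.5},{"dp": [-0.6,-0.225,-0.7],"angular": [0,0,0],"fingers": 0.5},{"dp": [-0.6,-0.225,-0.7],"angular": [0,0,0],"fingers": 0.5},{"dp": [-0.6,-0.225,-0.7],"angular": [0,0,0],"fingers": 0.5},{"dp": [-0.6,-0.225,-0.7],"angular": [0,0,0],"fingers": 0.5},{"dp": [-0.6,-0.225,-0.7],"angular": [0,0,0],"fingers": 0.5}]'

```text
time: 74.6
tool_pos: [512.3, 144.6, 218.1]
tcp_rot: [-179.8, -0.1, 114.5]
ft_force: [0.2, 0.4, -0.3]
finger_gap: 42.6
grip_force: 0.0
```

Run:
```python
from h import *
s=sense();print(s['tool_pos'],s['tcp_rot'])
C=cam("wrist");im=snapshot("wrist"); a=np.radians(24.4)
for p in [box(505,271.8,a,110,54,70,70)[::2], box(505,271.8,a,16,44,104,104)[::2],box(505,271.8,a,150,90,4,4)[::2],box(505,271.8,a,110,54,4,4)[::2]]:
    q=proj(C,p)[[0,1,3,2]]; cv2.polylines(im,[np.int32(q*16)],True,(255,0,0),1,shift=4)
cv2.imwrite("pics/w14.png",im)
for c in("scene","side"):
    cv2.imwrite(f"pics/{c}9.png",snapshot(c))
```

```text
[512.26594567 144.61480819 218.08973296] [-1.79845268e+02 -5.40213052e-02  1.14486536e+02]
```

View pics/w14.png

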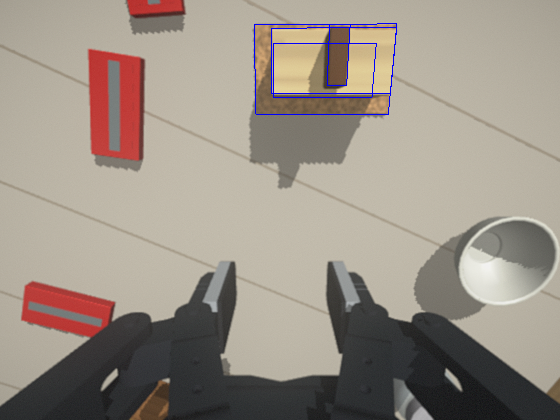

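The final view shows the backboard at (333,60), handle up, with the pile and mat matching the drawn outlines within about 1–2 px. The robot is clear, so I'm handing in.

```bash
python3 -c "
from bench import *
print(sense()['time'],hand_in())"
```

```text
the job is handed in; nothing more can be done
74.75 None
```

I handed the job in at 74.75 s; the hand-in returned no verdict. All four buttons lie along the rails, and the four pine boards are stacked flush on the cork mat with the backboard on top, handle up. I did not touch the jar, bowl, car or red look-alikes.

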